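# Set the inspection camera and show it a tree core

### The arm

A 7-joint arm with a two-finger parallel gripper is mounted at the origin on a cart in front of the work surface, level with it; the furniture and walls round the work are solid. World frame = base frame: x ahead of the robot, y to its left, z up, the work surface at z = 0. Lengths are in m, angles in degrees, forces in N, time in s.
With the tool pointing down it reaches from about 0.4 to 0.85 m from the base axis. Payload 4.4 kg.
Tool frame: the origin (TCP) lies on the centre line of the jaws, within the pads' length; the fingertips stand 14 mm ahead of it and the grasp point (between the pads) lies 5 mm behind it; y points along the fingers, x is the direction in which the jaws open and shut, and the axes are right-handed (so a half turn about y gives the same grasp; the last joint's range is limited). The gripper opens to 94 mm and grips with 3 to 60 N. Pads are 16 mm wide; open, the fingers measure 119 mm over their backs; the gripper's body (75 mm by 177 mm) begins 78 mm behind the grasp point.
Start: joints at [-77.739, 36.005, 2.206, 86.941, -1.547, 57.084, -1.146], TCP at [0.179, 0.625, 0.219] pointing down, gripper open.
Joint ranges: [-175.42, 175.42], [-21.48, 121.26], [-71.46, 75.88], [10.55, 141.38], [-63.04, 243.04], [13.31, 113.54], [-168.57, 168.57]. Speed limits (degrees/s): [147.25, 147.25, 180, 180, 180, 180, 180].

### API

Orientations are given as [roll, pitch, yaw] about the fixed x, y, z axes, in that order (R = Rz(yaw) Ry(pitch) Rx(roll)).
In Python, from bench import manip, snapshot, search_frame, masks_of, spot_point gives the robot as it stands.
- The arm moves only by the shell command python3 -m handwheel 'ROWS' [OPENING]. ROWS is JSON, one flat list of numbers, 6 for each row, row after row: the shift along the tool's x, y, z in cm, then the turn, a rotation vector about the tool's x, y, z in degrees. A call has 1 to 20 rows; each row shifts and turns the commanded pose from where the row before left it, along the tool's axes as they then stand; what a row does not reach is not made up. A row lasts 1/8 s, in which the tool goes at most 62.5 mm and 10.7 degrees, less where a joint would pass 70% of its speed; a pose out of reach is approached as far as the arm can. A call with a gripper value outside its range is refused whole. OPENING is the finger opening in cm, from 0 to 9.4, set as the call begins (- or left out, the last holds). The fingers move at their own pace and stop on an object; the grip force is fixed at half the most. Time passes only in rows, so rows that do not move let the fingers close. It gives the time, the measured TCP pose, the force and the opening at its end, in the units of the state.
- manip.get_state(): the state, without advancing time (a new reading comes with each control period).
- snapshot(name): name is "scene" or "side" or "wrist"; returns a dict with "pixels" (480x640x3 uint8, red, green, blue), "fx", "fy", "cx", "cy" (pixels), "k1" (the pictures are not rectified: a ray, as slopes to the right and down, at radius r is drawn at 1 + k1 r^2 times it, then the intrinsics apply), "origin" and "orientation" of the camera in the world. Camera axes: x right, y down, z forward; pixel columns grow to the right and rows downward; lengths in m; the calibration is good to about 2 mm. A picture is of the moment at which its call begins. There is no depth.
- manip.hand_in(): hands the job in, once; it reports no verdict.
Trained networks look in a picture, given as the dict that the camera call returned (one of the last four; its "shot" number tells which), for a name from the list of things; names that differ only in an ending like _2 or _b are one class to them, and where a whole thing is asked for, a point or a joint stands for the part that bears it (a point fixed in the world has none). Each returns a list of dicts, best first, with "score" (0 to 1); they miss things now and then, are a little off and sometimes report something else, mostly with a low value. They report only what shows in the picture. A call takes as long as a camera call.
- search_frame(thing, picture): "location" ([x, y, z] in m, in the coordinates of the camera as it stood for that picture, good to about 4 mm: the middle of the surface that is visible of it).
- masks_of(thing, picture): "region" (480x640 bool, what is visible of it).
- spot_point(thing, picture): "location" ([x, y, z] in m, in the coordinates of the camera as it stood for that picture, good to about 4 mm: a listed point, or the origin of a listed thing).
The state is a dict: "time": time; "qpos": joint angles; "joint_velocities": joint speeds; "joint_efforts": joint torques, N m; "tool_pos": TCP position; "eef_rot": TCP orientation; "wrist_force": force on the tool from outside, world axes, zero at the start; "torque": the same for the moment, N m; "opening": finger opening in m.
Only numpy, scipy, OpenCV 4.12 (cv2) and the standard library are available. Lean on these libraries where they do the work, as an engineer would, in place of code of your own. Each camera call takes 0.05 s, during which the arm holds its last target.

### The job

Turn the black knob of the focusing rail until the camera's pointer stands at the red mark. Then take the core mount with the blue end out of the rack and hold it up in the air before the lens, level and with its core side squarely facing the lens, so that the core just beside the blue paint is in the middle of the camera's view, 110 mm from the lens. Do not touch the camera or disturb the other things, and finish while still holding the core mount there.

Things in the scene. Friction and masses are not known exactly. Their poses are not given: they have to be found in the camera images.
- core_blue: Blue-ended core mount: pale wooden lath 260 mm long with a tree core along one side, last 25 mm painted blue. Starts on its long edge in one of the rack's slots (which varies), core side away from the robot, painted end to its left. Origin: mid length and width, on the flat back. Own y to the painted end, z out of the core side, x across (down in the rack). Solid 22 (x) x 260 x 14 (z 0 to 14) mm, core crown z = 16; 40 to 85 g.
- core_spot (a point): The spot to show: on the crown of the blue-ended mount's core, 95 mm from the lath's middle towards the painted end (10 mm inside the paint); in the mount's own frame (0, 95, 16) mm.
- core_yellow: Yellow-ended core mount: pale wooden lath 260 mm long with a tree core along one side, last 25 mm painted yellow. Same size, frame and start as the blue one, in another slot. Leave it there.
- core_green: Green-ended core mount: pale wooden lath 260 mm long with a tree core along one side, last 25 mm painted green. Same size, frame and start as the blue one, in another slot. Leave it there.
- rack: Fixed light wood rack, 164 (x, across the slots) x 135 x 58 mm high; origin under its centre. Base 10 mm thick; combs 12 mm thick at y = -58 and +58 mm, 18 mm slots at x = -48, 0, 48 mm, floors at height 45 mm: laths fill heights 45 to 67 mm, 34 mm clear between them, and between the combs can be pinched from above across their 14 mm. They lift straight out.
- rail: Fixed focusing rail: grey base 12 mm thick, x -128 to 55 mm, y -150 to 55 mm, with two steel rods along x, a white scale with black ticks (y = -56 mm) and the knob at its front right corner, (-90, -110) mm. Origin at bench height; own x points away from the robot, y to the left; the camera looks along -x.
- camera: Inspection camera with its column on an aluminium carriage on the rail's rods; 66 x 66 mm, 189 mm high, lens towards the robot, lens axis level, 165 mm above the bench. Moved by the knob alone; not to be touched by robot or core mount. Origin at the rail's origin when the knob is at 0.
- lens (a point): Centre of the lens front (the lens barrel is 46 mm across, black). Axes as the rail's: x points backwards into the camera.
- view_point (a point): Middle of the camera's view: 110 mm in front of the lens on its axis, in free air 165 mm above the bench; moves with the camera. Axes as the rail's: x points to the lens, z up.
- pointer_tip (a point): Tip of the black needle on the right side of the carriage, over the white scale; moves with the camera. It starts 12 to 30 mm behind the mark (farther from the robot).
- mark_line (a point): Inner end of the red mark, a 4 mm wide red clip at the outer edge of the scale (fixed; its place varies). Axes as the rail's: pointer and mark line up when they agree along x (y and z differ by a millimetre or so).
- focus_knob (a joint): Knob angle, rad, 0 at the start, up to 4.2; grows clockwise seen from above. Each rad clockwise brings camera and pointer 10 mm towards the robot (rack and pinion); turning back moves them back. Friction about 0.04 N m; it stays where it is left.
- focus_knob_grip (a point): On the knob's vertical axis at grip height, 49 mm above the bench. Black bar grip 42 mm long, 14 mm wide, flat sides 26 to 56 mm above the bench; it lies along the rail's x at angle 0 and turns with the knob (the point's x runs along the bar). Below it a disc of 44 mm and a base disc of 68 mm.
- film_can_0: Black film can, 34 mm across, 50 mm high, origin under its centre (bystander, stays where it is)
- eraser: Blue and white eraser, 45 x 20 x 12 mm, origin under its centre (bystander, stays where it is)
- loupe: Folding loupe, 66 x 29 x 14 mm, origin under its centre (bystander, stays where it is)
- elm_block: Brown wood block 89 x 48 x 31 mm, origin under its centre (bystander, stays where it is)

How it is judged:
By the outcome, as a careful person would: the job done as asked, in the order asked, and still so for the second after the job is handed in, while the arm keeps its last pose, push and grip.
It also fails if it takes over 54 s, if anything falls off the work surface, if the arm or the gripper's body presses on something with over 40 N, if the wrist force passes 120 N, or if a joint passes its speed limit or range.

## Working session

There is one attempt and no reset: what is moved stays moved. The work goes in short steps, Python scripts to look and compute and a shell command to move; the robot and the scene stay as the last step left them, time stands still between calls to the robot, and variables do not carry over. Pictures are saved under pics/ and viewed, and the job is handed in when it is done.

```bash
ls; mkdir -p pics; python3 - <<'E'
from bench import manip, snapshot
import cv2
print(manip.get_state())
for n in ["scene","side","wrist"]:
    s=snapshot(n); cv2.imwrite(f"pics/{n}0.png",s["pixels"][:,:,::-1])
    print(n,{k:v for k,v in s.items() if k!="pixels"})
E
```

```text
pics
{'time': 0.0, 'qpos': array([-77.73807291,  36.05818871,   2.20339516,  86.99565746,
        -1.54625683,  57.08441829,  -1.14585751]), 'joint_velocities': array([-0.01050085,  0.05396207,  0.01152481, -0.10895008,  0.03208962,
       -0.01293064,  0.00069967]), 'joint_efforts': array([ 8.93680317e-04, -5.49739087e+01,  1.14330176e+00, -1.86620110e+01,
       -5.24754985e-02,  2.38534226e-02,  1.24983371e-04]), 'tool_pos': array([0.17931884, 0.62410302, 0.21856452]), 'eef_rot': array([-90.00249649,   0.10853277,  73.96779845]), 'wrist_force': array([-0.28780279,  0.83671222,  0.17333249]), 'torque': array([-0.00698902, -0.00079553, -0.02378832]), 'opening': 0.09409119482989153}
scene {'fx': 474.02127483915706, 'fy': 474.02127483915706, 'cx': 326.33518149966835, 'cy': 243.71810390671587, 'k1': -0.05327877832242093, 'origin': array([-0.07554506,  0.4688172 ,  0.58043576]), 'orientation': array([-118.41156944,    0.9752154 , -132.90750526]), 'shot': 1}
side {'fx': 599.0908160580113, 'fy': 599.0908160580113, 'cx': 321.0408062404605, 'cy': 243.91194101297341, 'k1': 0.009267804403371428, 'origin': array([ 0.09476466, -1.28693733,  0.63506718]), 'orientation': array([-111.70718068,    1.19366323,  -21.997924  ]), 'shot': 2}
wrist {'fx': 354.5706735037241, 'fy': 354.5706735037241, 'cx': 313.20778935536583, 'cy': 240.93594635177385, 'k1': -0.07049652959667357, 'origin': array([0.10053243, 0.64678368, 0.38293279]), 'orientation': array([1.63826096e+02, 8.04500620e-02, 7.40079994e+01]), 'shot': 3}
```

View pics/scene0.png

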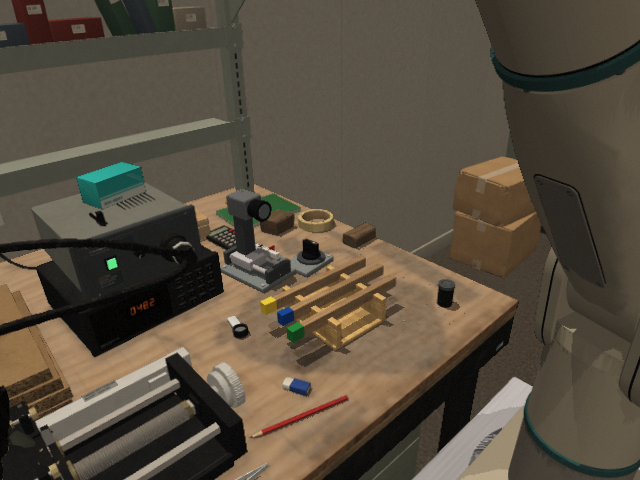

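View pics/side0.png

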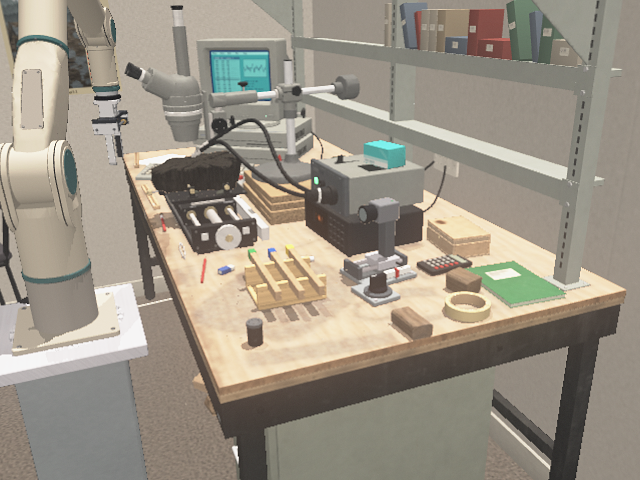

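View pics/wrist0.png

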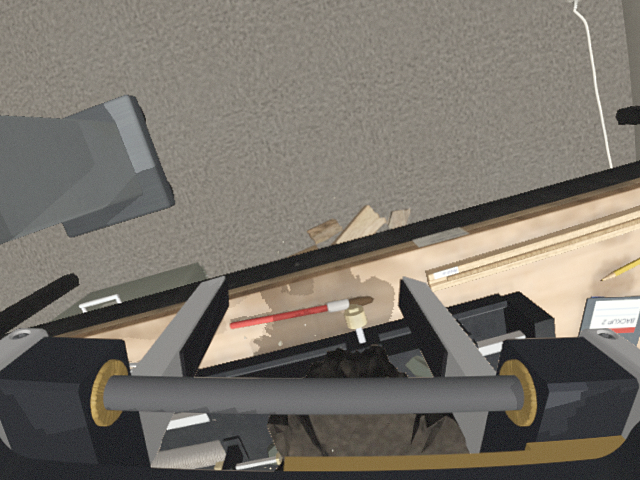

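```bash
cat > h.py <<'E'
from bench import manip, snapshot, search_frame, masks_of, spot_point
import numpy as np, cv2
from scipy.spatial.transform import Rotation as Ro
def R(e): return Ro.from_euler('xyz',e,degrees=True).as_matrix()
def K(s): return np.array([[s["fx"],0,s["cx"]],[0,s["fy"],s["cy"]],[0,0,1]])
def D(s): return np.array([s["k1"],0,0,0,0.])
def proj(s,P):
    P=np.atleast_2d(P); c=(P-s["origin"])@R(s["orientation"])
    x=c[:,:2]/c[:,2:]; r2=(x**2).sum(1,keepdims=True)
    x=x*(1+s["k1"]*r2); return x*[s["fx"],s["fy"]]+[s["cx"],s["cy"]]
def ray(s,uv):
    u=cv2.undistortPoints(np.array(uv,float).reshape(-1,1,2),K(s),D(s)).reshape(-1,2)
    d=np.c_[u,np.ones(len(u))]@R(s["orientation"]).T
    return d/np.linalg.norm(d,axis=1,keepdims=True)
def at_z(s,uv,z):
    d=ray(s,uv); return s["origin"]+d*((z-s["origin"][2])/d[:,2:])
def tri(ss,uvs):
    A=np.zeros((3,3));b=np.zeros(3);L=[]
    for s,uv in zip(ss,uvs):
        d=ray(s,uv)[0];M=np.eye(3)-np.outer(d,d);A+=M;b+=M@s["origin"];L.append((M,s["origin"]))
    p=np.linalg.solve(A,b); return p,[np.linalg.norm(M@(p-o)) for M,o in L]
def w(s,loc): return s["origin"]+R(s["orientation"])@np.array(loc)
def save(s,n,box=None,scale=1):
    im=s["pixels"][:,:,::-1]
    if box: im=im[box[1]:box[3],box[0]:box[2]]
    if scale!=1: im=cv2.resize(im,None,fx=scale,fy=scale,interpolation=cv2.INTER_CUBIC)
    cv2.imwrite("pics/"+n+".png",im)
def rows(Pt,Rt,n=1):
    """total shift (cm, tool axes now) and rotvec needed from measured pose to target"""
    st=manip.get_state(); R0=R(st["eef_rot"])
    d=R0.T@(np.array(Pt)-st["tool_pos"])*100
    rv=Ro.from_matrix(R0.T@Rt).as_rotvec(degrees=True)
    return d,rv
E
python3 - <<'E'
from h import *
np.set_printoptions(precision=4,suppress=True)
S=[snapshot("scene"),snapshot("side")]
for n in ["core_blue","core_yellow","core_green","rack","rail","camera","core_spot","lens","view_point","pointer_tip","mark_line","focus_knob_grip","film_can_0","eraser","loupe","elm_block"]:
    for s in S:
        r=spot_point(n,s)
        print(n,s["shot"],[(round(x["score"],2),w(s,x["location"])) for x in r[:2]])
for i,s in enumerate(S):
    save(s,["sc1","si1"][i],[[200,180,420,360],[230,180,450,360]][i],3.5)
E
```

```text
core_blue 4 [(0.86, array([ 0.4739, -0.0634,  0.0565]))]
core_blue 5 [(0.66, array([ 0.4761, -0.0591,  0.0519]))]
core_yellow 4 [(0.75, array([ 0.5267, -0.0567,  0.0549])), (0.57, array([0.3852, 0.1261, 0.0029]))]
core_yellow 5 [(0.62, array([ 0.5272, -0.0525,  0.0519]))]
core_green 4 [(0.81, array([ 0.4302, -0.0446,  0.0547]))]
core_green 5 [(0.94, array([ 0.4327, -0.0418,  0.054 ])), (0.56, array([ 0.7576, -0.1033,  0.0347]))]
rack 4 [(0.94, array([ 0.4849, -0.0541, -0.0021])), (0.53, array([ 0.776 , -0.096 ,  0.0349]))]
rack 5 [(0.96, array([ 0.4869, -0.0526, -0.0015]))]
rail 4 [(0.93, array([ 0.7507, -0.042 ,  0.0035])), (0.39, array([ 0.6878, -0.0526,  0.1652]))]
rail 5 [(0.69, array([ 0.7467, -0.0427, -0.0014]))]
camera 4 [(0.63, array([ 0.7478, -0.0418,  0.0048])), (0.24, array([ 0.753 , -0.1018,  0.0335]))]
camera 5 [(0.98, array([ 0.7489, -0.0432,  0.0006]))]
core_spot 4 [(0.72, array([0.4935, 0.0322, 0.0602]))]
core_spot 5 [(0.78, array([0.496 , 0.0339, 0.0581]))]
lens 4 [(0.67, array([ 0.6865, -0.0524,  0.1678]))]
lens 5 [(0.85, array([ 0.6909, -0.0522,  0.1686])), (0.67, 
[... 252 characters left out ...]
e 5 [(0.44, array([ 0.7543, -0.1017,  0.0313]))]
focus_knob_grip 4 [(0.64, array([ 0.674 , -0.1619,  0.0505]))]
focus_knob_grip 5 [(0.59, array([ 0.6784, -0.1632,  0.0492])), (0.41, array([ 0.4846, -0.0565, -0.0008]))]
film_can_0 4 [(0.61, array([ 0.3561, -0.2446, -0.0011])), (0.55, array([ 0.6688, -0.3286,  0.0025]))]
film_can_0 5 [(0.74, array([ 0.357 , -0.249 ,  0.0028]))]
eraser 4 [(0.86, array([0.3866, 0.1224, 0.0025]))]
eraser 5 [(0.53, array([ 0.3832,  0.1251, -0.0011]))]
loupe 4 [(0.63, array([0.5833, 0.1102, 0.0011]))]
loupe 5 [(0.38, array([ 0.7757, -0.0946,  0.0301]))]
elm_block 4 [(0.63, array([ 0.667 , -0.3301,  0.0018]))]
elm_block 5 [(0.84, array([ 0.669 , -0.3289,  0.004 ]))]
```

View pics/sc1.png

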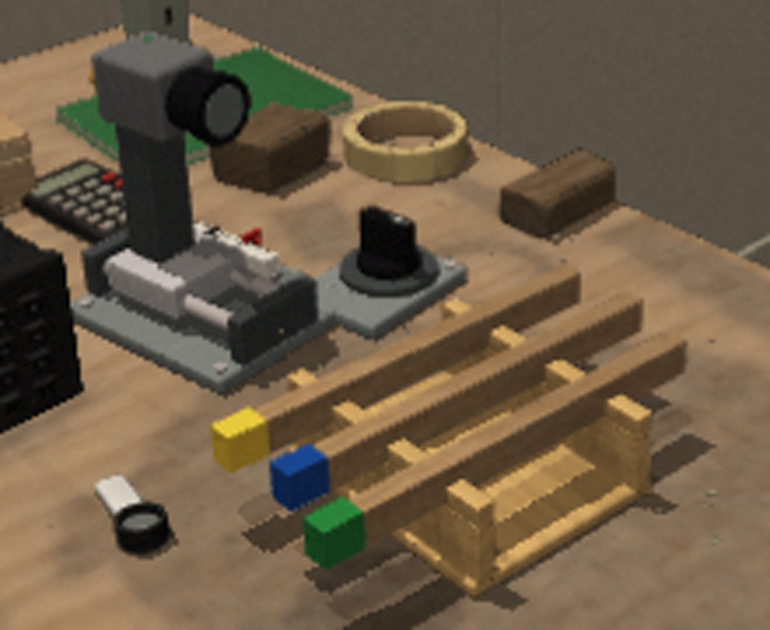

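View pics/si1.png

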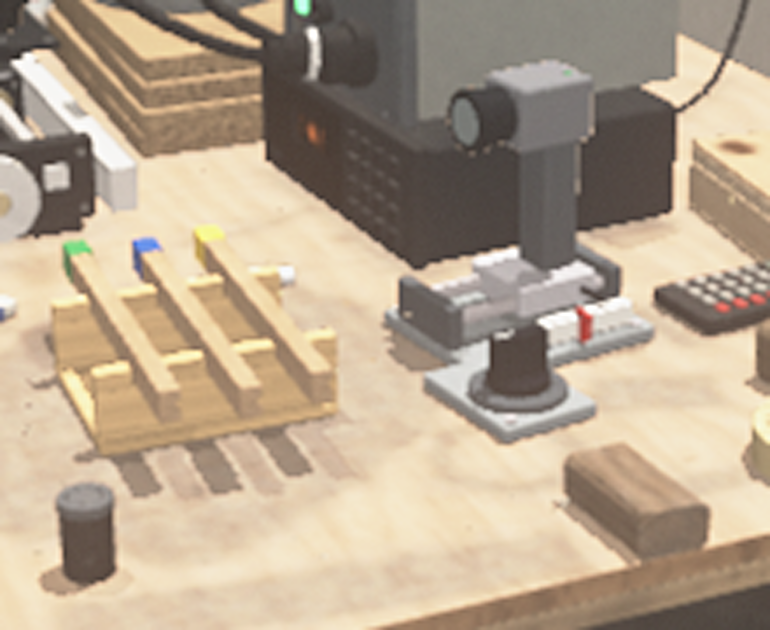

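```bash
python3 -m handwheel '[-2,-1,-2,0,0,0, -3.5,-0.55,-3.5,0,0,0, -3.5,-0.55,-3.5,0,0,0, -3.5,-0.55,-3.5,0,0,0, -3.5,-0.55,-3.5,0,0,0, -3.5,-0.55,-3.5,0,0,0, -3.5,-0.55,-3.5,0,0,0, -3.5,-0.55,-3.5,0,0,0, -3.5,-0.55,-3.5,0,0,0, -3.5,-0.55,-3.5,0,0,0, -3.5,-0.55,-3.5,0,-3,0, -3.5,-0.55,-3.5,0,0,0, -3.5,-0.55,-3.5,0,0,0, -3.5,-0.55,-3.5,0,0,0, -3.5,-0.55,-3.5,0,0,0, -3.5,-0.55,-3.5,0,0,0]' 9.4
python3 - <<'E'
from h import *
s=snapshot("wrist"); save(s,"w1")
print(manip.get_state()["tool_pos"],manip.get_state()["eef_rot"],manip.get_state()["qpos"])
E
```

```text
time: 3.85
tool_pos: [0.5647, -0.0443, 0.3123]
eef_rot: [-90.0, -0.0, 77.0]
wrist_force: [0.4, 0.1, -0.5]
opening: 0.094
[ 0.56781283 -0.05240856  0.31299226] [-90.35696218   0.28066705  76.53213809] [-6.21992272 24.29284965 12.64830178 93.19095334 -5.44198295 62.8301733
 84.33642261]
```

View pics/w1.png

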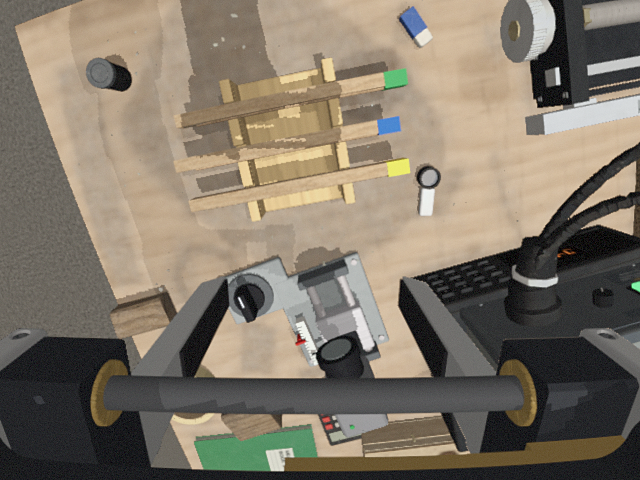

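```bash
cat > meas.py <<'E'
from h import *
import json,sys
np.set_printoptions(precision=4,suppress=True)
def meas(cam,names,tag):
    s=snapshot(cam); save(s,tag)
    out={}
    for n in names:
        r=spot_point(n,s)
        if r and r[0]["score"]>.3:
            p=w(s,r[0]["location"]); out[n]=[p.tolist(),proj(s,p)[0].tolist(),r[0]["score"]]
            print(n,round(r[0]["score"],2),p,proj(s,p)[0].round(1))
        else: print(n,"none",[(x["score"]) for x in r])
    json.dump({"s":{k:np.array(v).tolist() for k,v in s.items() if k!="pixels"},"o":out},open(tag+".json","w"))
    return s,out
ALL=["core_blue","core_spot","core_yellow","core_green","rack","rail","lens","pointer_tip","mark_line","focus_knob_grip"]
E
python3 -c "
from meas import *
meas('wrist',ALL,'m1')"
python3 -m handwheel '[-3.5,0,-1,0,0,0, -3.5,0,-1,0,0,0, -3,0,-0.5,0,0,0, 0,0,0,0,0,0, 0,0,0,0,0,0]'
python3 -c "
from meas import *
meas('wrist',ALL,'m2')"
```

```text
core_blue 0.82 [ 0.4789 -0.0602  0.0556] [289.8 134.9]
core_spot 0.81 [0.4946 0.0374 0.0513] [375.4 128.5]
core_yellow 0.9 [ 0.5233 -0.0573  0.0578] [301.5 172.4]
core_green 0.7 [ 0.4257 -0.0407  0.0574] [294.9  82.5]
rack 0.71 [ 0.4832 -0.0511 -0.0039] [300.4 136.7]
rail 0.81 [ 0.7501 -0.0422 -0.001 ] [349. 315.]
lens 0.82 [ 0.6889 -0.0473  0.1666] [346.9 343.5]
pointer_tip 0.96 [ 0.7767 -0.0923  0.0301] [320.9 348.3]
mark_line 0.73 [ 0.6876 -0.0484  0.1635] [345.4 341. ]
focus_knob_grip 0.78 [ 0.6759 -0.1696  0.0458] [248.2 303.2]
time: 5.08
tool_pos: [0.5659, -0.1446, 0.3119]
eef_rot: [-90.0, -0.1, 77.0]
wrist_force: [0.3, -0.3, 0.1]
opening: 0.0939
core_blue 0.96 [ 0.4775 -0.0586  0.058 ] [369.8 117.6]
core_spot 0.71 [0.4951 0.0379 0.0539] [454.3 115.1]
core_yellow 0.97 [ 0.5272 -0.0568  0.0565] [379.1 160.8]
core_green 0.69 [ 0.4281 -0.0432  0.0554] [374.7  69.4]
rack 0.84 [ 0.484  -0.051   0.0007] [369.7 124. ]
rail 0.8 [ 0.7507 -0.0377  0.001 ] [410.9 305.9]
lens 0.53 [ 0.7507 -0.0987  0.0304] [373.9 324.2]
pointer_tip 0.95 [ 0.7732 -0.0975  0.0331] [377.7 338.6]
mark_line 0.54 [ 0.7528 -0.0983  0.0332] [374.7 326.4]
focus_knob_grip 0.97 [ 0.6738 -0.1628  0.048 ] [317.9 290.1]
```

View pics/m2.png

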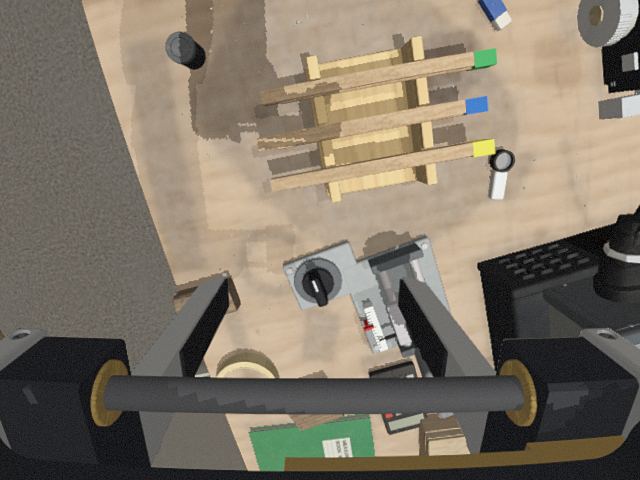

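```bash
python3 - <<'E'
import cv2
a=cv2.imread("pics/m2.png"); cv2.imwrite("pics/m2a.png",cv2.resize(a[225:365,270:450],None,fx=4.2,fy=4.2,interpolation=cv2.INTER_CUBIC))
a=cv2.imread("pics/m1.png"); cv2.imwrite("pics/m1a.png",cv2.resize(a[235:375,220:400],None,fx=4.2,fy=4.2,interpolation=cv2.INTER_CUBIC))
E
```

```text
(no output)
```

View pics/m2a.png

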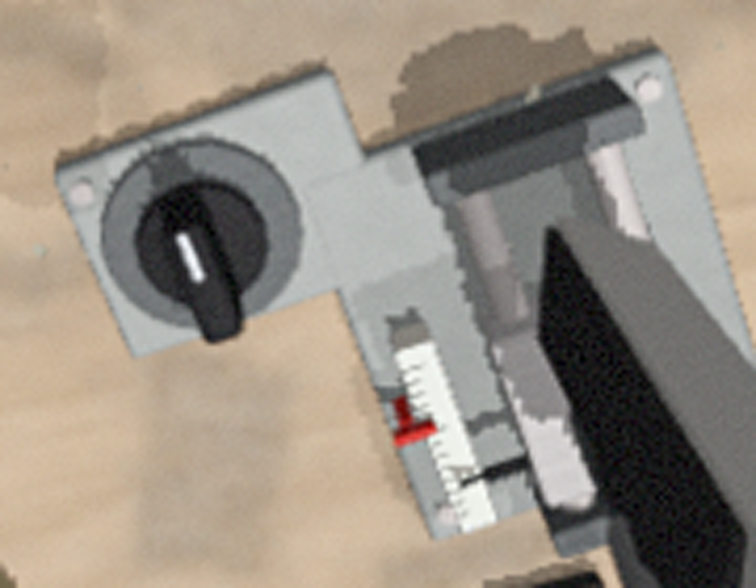

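View pics/m1a.png

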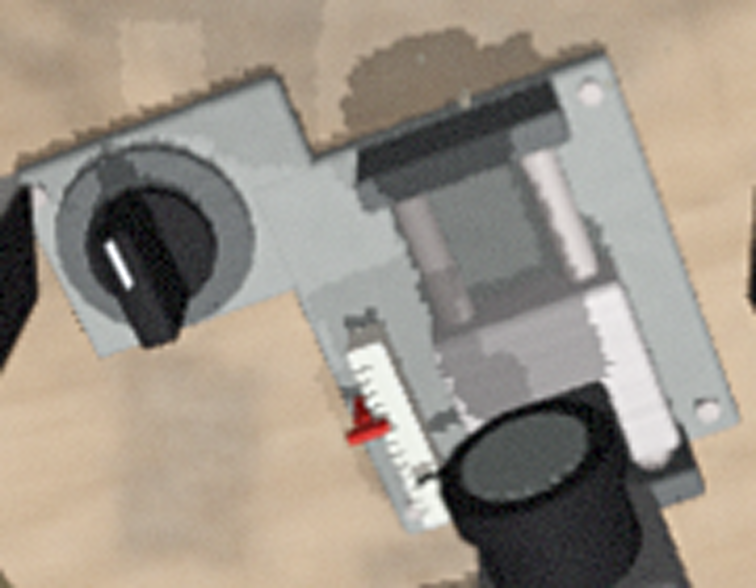

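```bash
cat > rail.py <<'E'
from h import *
import json
np.set_printoptions(precision=4,suppress=True)
def load(t):
    s=json.load(open(t+".json"))["s"]; return {k:np.array(v) if isinstance(v,list) else v for k,v in s.items()}
s1,s2=load("m1"),load("m2")
c2=lambda p:(np.array(p)+.5)/4.2-.5+[270,225]
c1=lambda p:(np.array(p)+.5)/4.2-.5+[220,235]
def yaw(a,b): d=b-a; return np.degrees(np.arctan2(d[1],d[0]))
for s,c,E in [(s2,c2,[((330,72),(60,167)),((337,287),(137,355)),((337,287),(437,537)),((665,55),(750,350)),((330,72),(367,155))]),
              (s1,c1,[((272,75),(20,168)),((297,288),(100,355)),((297,288),(410,530)),((605,48),(738,420)),((272,75),(312,158))])]:
    for a,b in E:
        A=at_z(s,c(a),.012)[0];B=at_z(s,c(b),.012)[0]; print(yaw(A,B).round(2),A[:2],B[:2],np.linalg.norm(A-B).round(4))
    print()
for n,p2,p1 in [("ptr",(462,483),(420,480)),("mark",(437,427),(388,427)),("whiteline mid",(190,257),(118,263)),("backcorner",(437,537),(410,530)),("barback",(225,338),(160,345))]:
    print(n,*tri([s2,s1],[c2(p2),c1(p1)]), "z.033",at_z(s2,c2(p2),.033)[0],at_z(s1,c1(p1),.033)[0])
E
python3 rail.py
```

```text
-82.63 [ 0.629  -0.1098] [ 0.6411 -0.2034] 0.0944
-82.44 [ 0.7042 -0.1224] [ 0.7138 -0.1945] 0.0728
8.8 [ 0.7042 -0.1224] [ 0.8092 -0.1061] 0.1062
7.75 [ 0.6479 -0.0018] [0.7609 0.0136] 0.114
11.61 [ 0.629  -0.1098] [ 0.6598 -0.1035] 0.0314

-82.28 [ 0.6279 -0.1093] [ 0.6403 -0.2007] 0.0922
-82.68 [ 0.7046 -0.1207] [ 0.7141 -0.1947] 0.0746
8.46 [ 0.7046 -0.1207] [ 0.8089 -0.1052] 0.1054
7.66 [ 0.644  -0.0009] [0.7915 0.0189] 0.1488
10.06 [ 0.6279 -0.1093] [ 0.6593 -0.1038] 0.0319

ptr [ 0.779  -0.0947  0.0275] [np.float64(7.325853294074271e-05), np.float64(7.325853294048894e-05)] z.033 [ 0.7755 -0.0951  0.033 ] [ 0.7754 -0.0939  0.033 ]
mark [ 0.7522 -0.0997  0.0333] [np.float64(7.838743888772118e-05), np.float64(7.838743888760265e-05)] z.033 [ 0.7523 -0.0997  0.033 ] [ 0.7525 -0.0998  0.033 ]
whiteline mid [ 0.6634 -0.1646  0.0558] [np.float64(0.000222538228744579), np.float64(0.00022253822874444655)] z.033 [ 0.6733 -0.1667  0.033 ] [ 0.6727 -0.1717  0.033 ]
backcorner [ 0.8121 -0.1059  0.0076] [np.float64(0.00015130566593575529), np.float64(0.00015130566593594692)] z.033 [ 0.7946 -0.107   0.033 ] [ 0.7943 -0.1019  0.033 ]
barback [ 0.694  -0.1602  0.054 ] [np.float64(0.0003983710191283561), np.float64(0.0003983710191284722)] z.033 [ 0.7039 -0.1619  0.033 ] [ 0.7048 -0.1667  0.033 ]
```

```bash
cat > clr.py <<'E'
import numpy as np
# rail frame mm. body box: tool x ±88.5, tool z ±37.5, height from 78 behind grasp up to 200
obs=[]
for x in np.arange(-62,-33,3):
    for y in np.linspace(-23,23,9):
        for z in (142,150,165,180,188):
            if y*y+(z-165)**2<=23.5**2: obs.append((x,y,z))
for x in np.arange(-33,34,6):
    for y in np.arange(-33,34,6): 
        for z in (138,165,189): obs.append((x,y,z))
obs=np.array(obs,float)
def clear(th,s,o,tau,gz):
    # th jaw angle deg in rail; tool z dir = th+90 ; bar lies along tool z
    t=np.radians(th); X=np.array([np.cos(t),np.sin(t),0]); Z=np.array([-np.sin(t),np.cos(t),0])
    g=np.array([-90,-110,0])+o*Z+np.array([0,0,gz])
    ta=np.radians(tau); U=np.cos(ta)*np.array([0,0,1])+np.sin(ta)*Z  # backward tool dir, leaning to +Z tool
    W=np.cross(X,-U)
    P=obs-[s,0,0]-g
    a=np.abs(P@X)-88.5; b=np.abs(P@W)-37.5; c=78-P@U
    return np.max([a,b,c],axis=0).min()
for o in (-10,0,10):
  for tau in (0,5,10,15,20):
    for gz in (51,56):
      print(o,tau,gz,[round(clear(90-k,np.radians(k)*10,o,tau,gz)) for k in range(0,151,10)])
E
python3 clr.py
```

```text
-10 0 51 [-2, -3, 2, -2, 1, 0, 7, 17, 30, 50, 55, 57, 51, 43, 31, 18]
-10 0 56 [-2, -3, 2, -2, 1, 0, 7, 17, 30, 50, 55, 57, 51, 43, 31, 18]
-10 5 51 [-2, 1, 2, -2, -3, -2, 1, 8, 20, 37, 43, 45, 41, 32, 21, 7]
-10 5 56 [-2, 1, 2, -2, -3, -2, 1, 8, 20, 38, 43, 46, 42, 33, 21, 8]
-10 10 51 [0, 2, 2, -2, -8, -4, -9, -2, 9, 24, 30, 32, 30, 22, 10, -3]
-10 10 56 [-1, 2, 2, -2, -7, -4, -8, -1, 9, 25, 31, 33, 31, 22, 11, -2]
-10 15 51 [6, 2, 2, -2, -8, -11, -10, -10, -3, 11, 16, 19, 18, 10, -1, -14]
-10 15 56 [4, 2, 2, -2, -8, -9, -10, -9, -1, 12, 18, 20, 20, 12, 0, -13]
-10 20 51 [13, 2, 2, -2, -8, -16, -13, -20, -14, -3, 2, 5, 4, -2, -14, -17]
-10 20 56 [12, 2, 2, -2, -8, -16, -12, -20, -12, -1, 4, 7, 6, -1, -12, -17]
0 0 51 [-2, 2, 2, -2, -3, -2, 1, 9, 21, 40, 45, 47, 41, 33, 21, 8]
0 0 56 [-2, 2, 2, -2, -3, -2, 1, 9, 21, 40, 45, 47, 41, 33, 21, 8]
0 5 51 [0, 2, 2, -2, -8, -4, -6, 1, 11, 27, 33, 35, 31, 22, 11, -3]
0 5 56 [0, 2, 2, -2, -7, -4, -6, 2, 12, 28, 33, 36, 32, 23, 11, -2]
0 10 51 [7, 2, 2, -2, -8, -10, -10, -9, 1, 14, 20, 23, 20, 12, 0, -13]
0 10 56 [6, 2, 2, -2, -8, -9, -10, -8
[... 381 characters left out ...]
5, 37, 31, 23, 11, -2]
10 0 56 [0, 2, 2, -2, -8, -4, -5, 2, 14, 30, 35, 37, 31, 23, 11, -2]
10 5 51 [9, 2, 2, -2, -8, -9, -10, -7, 3, 17, 23, 25, 21, 12, 1, -12]
10 5 56 [9, 2, 2, -2, -8, -9, -10, -6, 3, 18, 23, 26, 22, 13, 1, -12]
10 10 51 [17, 3, 2, -2, -8, -16, -12, -15, -8, 5, 10, 13, 11, 2, -9, -17]
10 10 56 [16, 2, 2, -2, -8, -15, -11, -14, -7, 5, 11, 14, 11, 3, -9, -17]
10 15 51 [23, 7, 2, -2, -8, -18, -18, -20, -19, -8, -3, 0, -1, -9, -20, -21]
10 15 56 [22, 7, 2, -2, -8, -18, -17, -20, -18, -7, -2, 1, 0, -8, -19, -20]
10 20 51 [29, 14, 5, -2, -8, -18, -25, -21, -30, -22, -16, -14, -14, -21, -26, -33]
10 20 56 [28, 13, 3, -2, -8, -18, -24, -20, -28, -20, -15, -12, -13, -19, -26, -31]
```

```bash
cat >> h.py <<'E'
def RT(yaw,tau):
    t=np.radians(yaw);ta=np.radians(tau)
    X=np.array([np.cos(t),np.sin(t),0]);Z0=np.array([-np.sin(t),np.cos(t),0])
    U=np.cos(ta)*np.array([0,0,1.])+np.sin(ta)*Z0
    return np.c_[X,-U,np.cross(X,-U)]
def go(P,yaw,tau):
    np.set_printoptions(precision=3,suppress=True)
    d,rv=rows(P,RT(yaw,tau)); d2=RT(yaw,tau).T@(np.array(P)-manip.get_state()["tool_pos"])*100
    print("rv",rv,"shift-before",d,"shift-after-rot",d2)
E
python3 -c "
from h import *
go([.674,-.1625,.13],8,-8)"
```

```text
rv [ 7.01  68.857 -4.813] shift-before [  0.829  18.198 -10.916] shift-after-rot [10.487 17.584 -5.645]
```

```bash
python3 -m handwheel '[0,0,0,1,9.84,-0.69, 0,0,0,1,9.84,-0.69, 0,0,0,1,9.84,-0.69, 0,0,0,1,9.84,-0.69, 0,0,0,1,9.84,-0.69, 0,0,0,1,9.84,-0.69, 0,0,0,1,9.84,-0.69, 2.1,2.5,-1.13,0,0,0, 2.1,2.5,-1.13,0,0,0, 2.1,2.5,-1.13,0,0,0, 2.1,2.5,-1.13,0,0,0, 2.1,2.5,-1.13,0,0,0, 0,0,0,0,0,0, 0,0,0,0,0,0]' 7
python3 - <<'E'
from meas import *
s,o=meas("wrist",["focus_knob_grip","pointer_tip","mark_line"],"m3")
go([.674,-.1625,.13],8,-8)
E
```

```text
time: 7.38
tool_pos: [0.6748, -0.17, 0.181]
eef_rot: [-82.0, -0.0, 8.0]
wrist_force: [-0.2, -0.1, -0.4]
opening: 0.0698
focus_knob_grip 0.87 [ 0.6762 -0.1663  0.0491] [316.1 252.5]
pointer_tip 0.62 [ 0.7479 -0.039  -0.0031] [405.6 127.1]
mark_line 0.62 [ 0.6734 -0.1647  0.0454] [313.2 249.5]
rv [ 0.036 -0.029  0.121] shift-before [-0.028  5.243  0.02 ] shift-after-rot [-0.017  5.243  0.017]
```

View pics/m3.png

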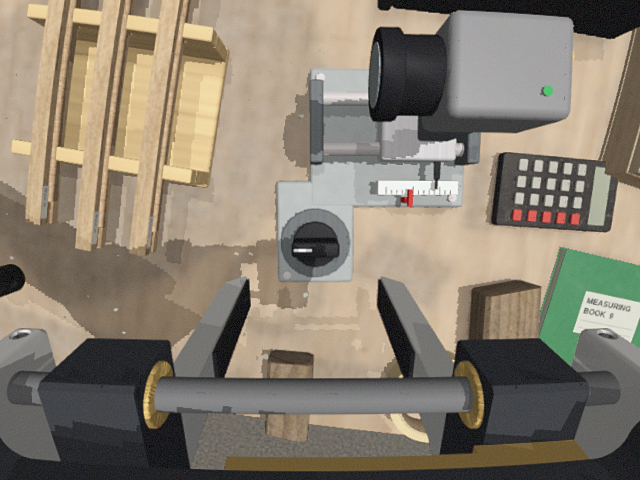

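```bash
python3 - <<'E'
from meas import *
from rail import load
s=load("m3")
y=np.radians(8);ex=np.array([np.cos(y),np.sin(y),0]);ey=np.array([-np.sin(y),np.cos(y),0])
k=np.array([.674,-.1625,.056])
print(proj(s,[k,k+.021*ex,k-.021*ex,k+.007*ey,k-.007*ey, k+[0,0,-.044]]).round(1))
im=cv2.imread("pics/m3.png")
cv2.imwrite("pics/m3a.png",np.hstack([cv2.resize(im[200:290,270:360],None,fx=4.4,fy=4.4,interpolation=cv2.INTER_CUBIC),cv2.resize(im[140:230,375:465],None,fx=4.4,fy=4.4,interpolation=cv2.INTER_CUBIC)]))
E
```

```text
-82.63 [ 0.629  -0.1098] [ 0.6411 -0.2034] 0.0944
-82.44 [ 0.7042 -0.1224] [ 0.7138 -0.1945] 0.0728
8.8 [ 0.7042 -0.1224] [ 0.8092 -0.1061] 0.1062
7.75 [ 0.6479 -0.0018] [0.7609 0.0136] 0.114
11.61 [ 0.629  -0.1098] [ 0.6598 -0.1035] 0.0314

-82.28 [ 0.6279 -0.1093] [ 0.6403 -0.2007] 0.0922
-82.68 [ 0.7046 -0.1207] [ 0.7141 -0.1947] 0.0746
8.46 [ 0.7046 -0.1207] [ 0.8089 -0.1052] 0.1054
7.66 [ 0.644  -0.0009] [0.7915 0.0189] 0.1488
10.06 [ 0.6279 -0.1093] [ 0.6593 -0.1038] 0.0319

ptr [ 0.779  -0.0947  0.0275] [np.float64(7.325853294074271e-05), np.float64(7.325853294048894e-05)] z.033 [ 0.7755 -0.0951  0.033 ] [ 0.7754 -0.0939  0.033 ]
mark [ 0.7522 -0.0997  0.0333] [np.float64(7.838743888772118e-05), np.float64(7.838743888760265e-05)] z.033 [ 0.7523 -0.0997  0.033 ] [ 0.7525 -0.0998  0.033 ]
whiteline mid [ 0.6634 -0.1646  0.0558] [np.float64(0.000222538228744579), np.float64(0.00022253822874444655)] z.033 [ 0.6733 -0.1667  0.033 ] [ 0.6727 -0.1717  0.033 ]
backcorner [ 0.8121 -0.1059  0.0076] [np.float64(0.00015130566593575529), np.float64(0.00015130566593594692)] z.033 [ 0.7946 -0.107   0.033 ] [ 0.7943 -0.1019  0.033 ]
barback [ 0.694  -0.1602  0.054 ] [np.float64(0.0003983710191283561), np.float64(0.0003983710191284722)] z.033 [ 0.7039 -0.1619  0.033 ] [ 0.7048 -0.1667  0.033 ]
[[314.2 249.2]
 [338.8 249.1]
 [289.7 249.2]
 [314.2 241. ]
 [314.2 257.2]
 [314.1 241.7]]
```

View pics/m3a.png

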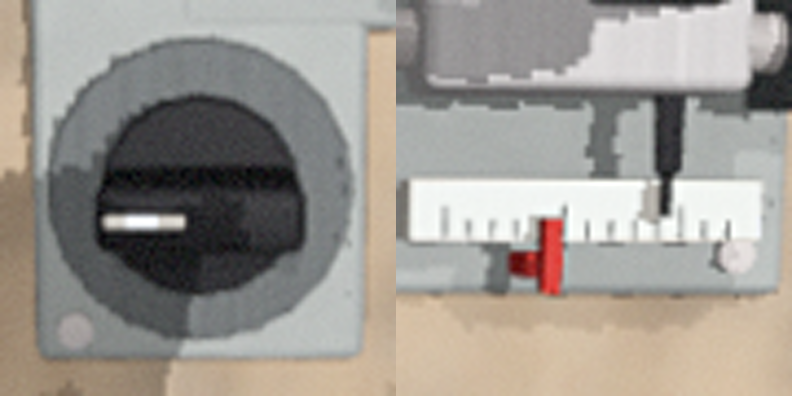

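```bash
python3 -c "
from h import *
go([.6755,-.163,.046],8,-8)"
```

```text
rv [ 0.036 -0.029  0.121] shift-before [ 0.097 13.552 -1.214] shift-after-rot [ 0.125 13.551 -1.222]
```

```bash
python3 -m handwheel '[0.1,4,-0.36,0,0,0, 0,4,-0.36,0,0,0, 0,3.5,-0.32,0,0,0, 0,2,-0.18,0,0,0, 0,0,0,0,0,0, 0,0,0,0,0,0]'
python3 -c "
from h import *
go([.6755,-.163,.046],8,-8)
s=snapshot('wrist'); save(s,'w4')"
```

```text
time: 8.32
tool_pos: [0.6763, -0.1635, 0.0466]
eef_rot: [-82.1, -0.2, 8.0]
wrist_force: [-0.0, -0.1, 1.4]
opening: 0.07
rv [ 0.076 -0.015  0.155] shift-before [-0.074  0.072  0.054] shift-after-rot [-0.074  0.073  0.054]
```

View pics/w4.png

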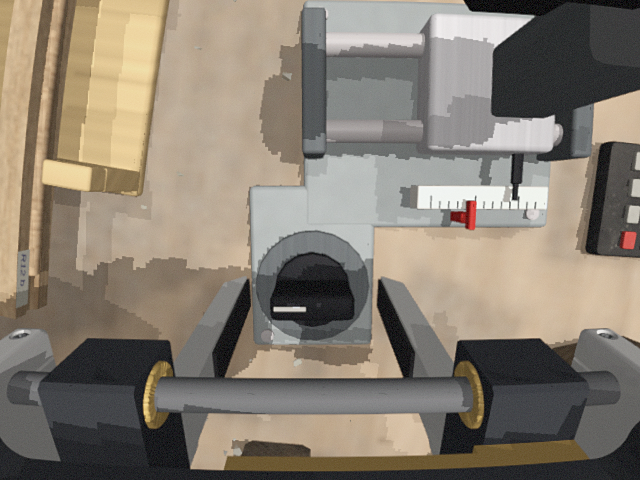

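```bash
python3 -c "
from h import *
s=snapshot('wrist');st=manip.get_state();T=R(st['eef_rot']);p=st['tool_pos']
print(proj(s,[p,p+T@[0,-.010,0],p+T@[0,.014,0],p+T@[.021,-.01,0]]).round(1))
print(proj(s,[[.6755,-.163,.056]]))"
python3 -m handwheel '[0,0,0,0,0,0, 0,0,0,0,0,0, 0,0,0,0,0,0, 0,0,0,0,0,0]' 3
```

```text
[[314.3 304. ]
 [314.3 313.2]
 [314.2 292.5]
 [357.7 313.2]]
[[312.83570506 308.85122555]]
time: 8.93
tool_pos: [0.6756, -0.1629, 0.0451]
eef_rot: [-82.0, -0.1, 8.0]
wrist_force: [0.5, -0.1, 1.1]
opening: 0.0415
```

```bash
python3 -m handwheel '[0,0,0,0,5,-0.7, 0,0,0,0,9.9,-1.39, 0,0,0,0,9.9,-1.39, 0,0,0,0,9.9,-1.39, 0,0,0,0,0,0]'
python3 -c "
from h import *
s=snapshot('wrist'); save(s,'w5');s=snapshot('side'); save(s,'s5',[230,180,450,360],3.5)
print(manip.get_state()['opening'])"
```

```text
time: 9.55
tool_pos: [0.6757, -0.1629, 0.0451]
eef_rot: [-82.0, -0.1, -27.0]
wrist_force: [2.4, -0.5, -0.8]
opening: 0.0415
0.04165906252274517
```

View pics/w5.png

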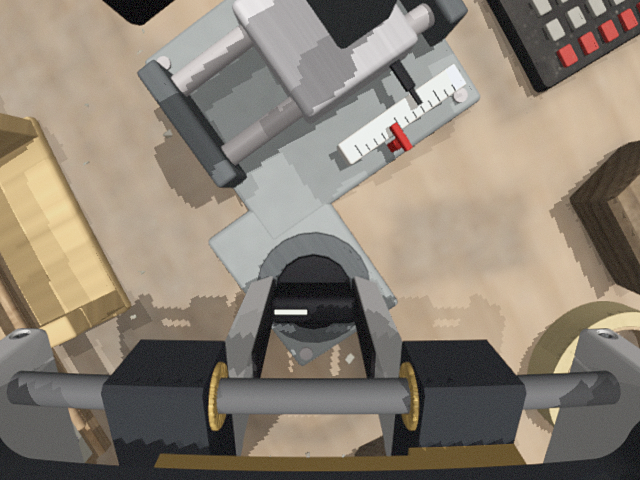

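View pics/s5.png

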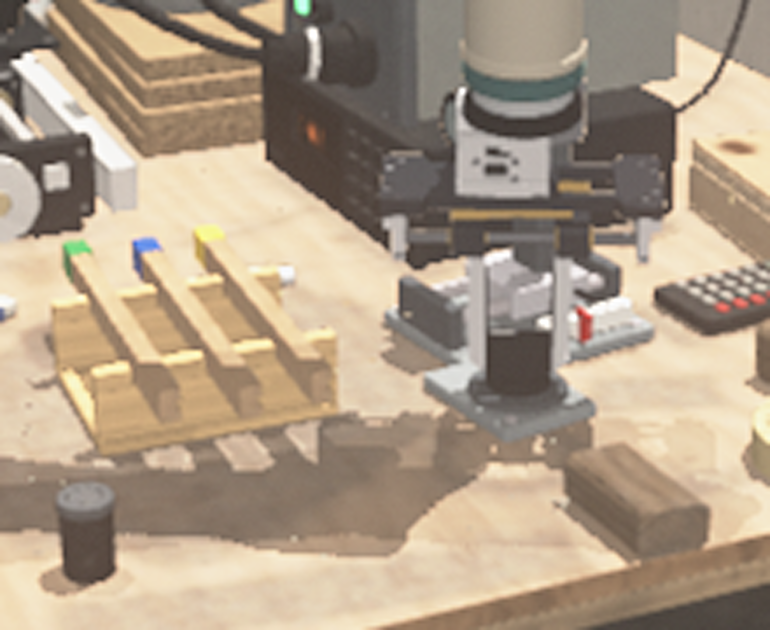

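```bash
python3 - <<'E'
import io,contextlib
with contextlib.redirect_stdout(io.StringIO()):
    from clr import *
print([(k,round(clear(-k,np.radians(k)*10,0,-8,51))) for k in range(30,145,10)])
print([(k,round(clear(90-k,np.radians(k)*10,0,-8,51))) for k in range(30,145,10)])
E
```

```text
[(30, 64), (40, 58), (50, 48), (60, 36), (70, 22), (80, 6), (90, -2), (100, -1), (110, -4), (120, -10), (130, -11), (140, -14)]
[(30, 0), (40, 3), (50, 2), (60, 9), (70, 19), (80, 32), (90, 51), (100, 57), (110, 59), (120, 56), (130, 48), (140, 36)]
```

```bash
python3 -m handwheel '[0,0,0,0,9.9,-1.39, 0,0,0,0,9.9,-1.39, 0,0,0,0,9.9,-1.39, 0,0,0,0,5,-0.7, 0,0,0,0,0,0]'
python3 -m handwheel '[0,0,0,0,0,0, 0,0,0,0,0,0, 0,0,0,0,0,0, 0,-2.5,0.35,0,0,0, 0,-2.5,0.35,0,0,0, 0,0,0,0,-9.9,1.39, 0,0,0,0,-9.9,1.39, 0,0,0,0,-9.9,1.39, 0,0,0,0,-9.9,1.39, 0,0,0,0,-9.9,1.39, 0,0,0,0,-9.9,1.39, 0,0,0,0,-9.9,1.39, 0,0,0,0,-9.9,1.39, 0,0,0,0,-9.9,1.39, 0,0,0,0,0,0]' 6
python3 -c "
from h import *
s=snapshot('wrist'); save(s,'w6')
go([.6755,-.163,.046],28,-8)"
```

```text
time: 10.28
tool_pos: [0.6759, -0.163, 0.0451]
eef_rot: [-82.0, -0.1, -61.9]
wrist_force: [3.3, -0.2, -0.5]
opening: 0.0413
time: 12.15
tool_pos: [0.6753, -0.1627, 0.0953]
eef_rot: [-82.0, -0.0, 27.8]
wrist_force: [-1.0, -0.2, -0.2]
opening: 0.0604
rv [-0.027 -0.31   0.042] shift-before [ 0.045  4.874 -0.716] shift-after-rot [ 0.045  4.874 -0.714]
```

View pics/w6.png

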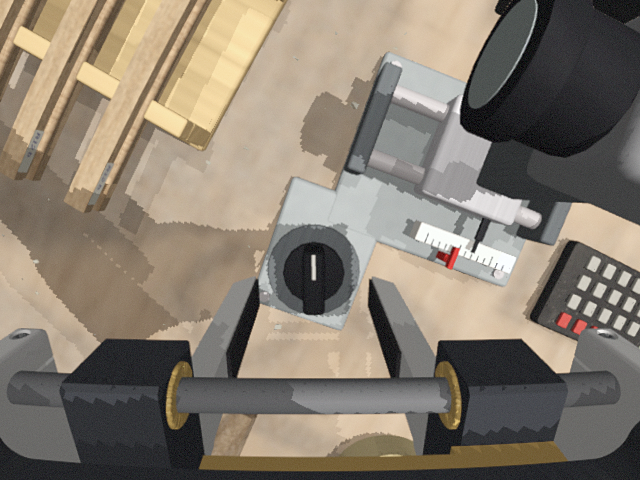

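Bar is now along the image vertical (x≈313), aligned with the tool; the pointer has come closer to the mark. Regrasp across the bar.

```bash
python3 -m handwheel '[0,2.5,-0.36,0,0,0, 0,2.4,-0.35,0,0,0, 0,0,0,0,0,0]'
python3 -m handwheel '[0,0,0,0,0,0, 0,0,0,0,0,0, 0,0,0,0,0,0, 0,0,0,0,0,0, 0,0,0,0,0,0]' 0.5
python3 -c "
from h import *
s=snapshot('wrist'); save(s,'w7')"
```

```text
time: 12.58
tool_pos: [0.6731, -0.1625, 0.0433]
eef_rot: [-81.8, 0.2, 27.8]
wrist_force: [0.0, 1.5, 0.6]
opening: 0.06
time: 13.2
tool_pos: [0.6756, -0.163, 0.0462]
eef_rot: [-82.0, -0.0, 27.9]
wrist_force: [3.9, 2.4, -0.5]
opening: 0.0137
```

View pics/w7.png

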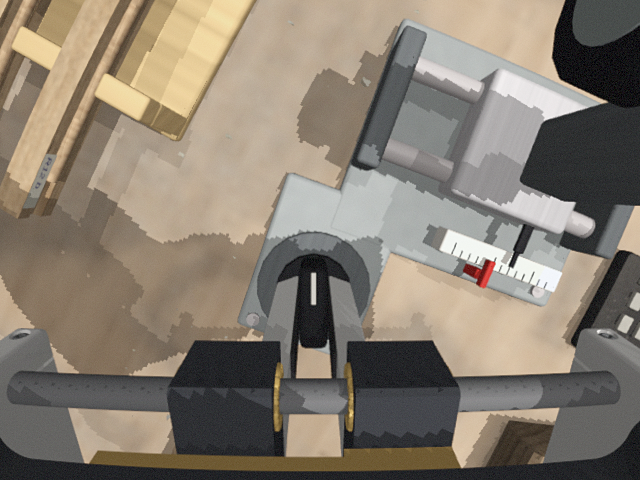

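```bash
python3 -m handwheel '[0,0,0,0,5,-0.7, 0,0,0,0,9.9,-1.39, 0,0,0,0,9.9,-1.39, 0,0,0,0,9.9,-1.39, 0,0,0,0,9.9,-1.39, 0,0,0,0,9.9,-1.39, 0,0,0,0,7,-1, 0,0,0,0,0,0]'
python3 - <<'E'
from h import *
s=snapshot('wrist'); save(s,'w8'); 
import json
json.dump({"s":{k:np.array(v).tolist() for k,v in s.items() if k!="pixels"}},open("w8.json","w"))
s=snapshot('side'); save(s,'s8',[340,220,450,320],7)
print(manip.get_state())
E
```

```text
time: 14.25
tool_pos: [0.6757, -0.163, 0.0462]
eef_rot: [-82.0, -0.1, -34.2]
wrist_force: [2.1, -0.3, 0.3]
opening: 0.014
{'time': 14.35, 'qpos': array([ -0.88024992,  53.91998791,  29.60281436,  89.74857103,
       -44.84097811,  47.26036074,  16.27878386]), 'joint_velocities': array([ 0.30075572,  0.02933843, -0.31473716, -0.06993227, -0.08615453,
        0.12665923, -0.3384783 ]), 'joint_efforts': array([-5.07965928e-02, -6.07363057e+01,  9.31010127e+00, -1.24902454e+01,
       -1.94015102e-01,  4.24355501e-01,  2.21783167e-02]), 'tool_pos': array([ 0.6757354 , -0.1630044 ,  0.04616291]), 'eef_rot': array([-8.19700295e+01, -5.37155542e-02, -3.41088724e+01]), 'wrist_force': array([0.51588318, 0.03674994, 0.36394181]), 'torque': array([-0.06769503, -0.12953766, -0.1263336 ]), 'opening': 0.013662977885004791}
```

View pics/w8.png

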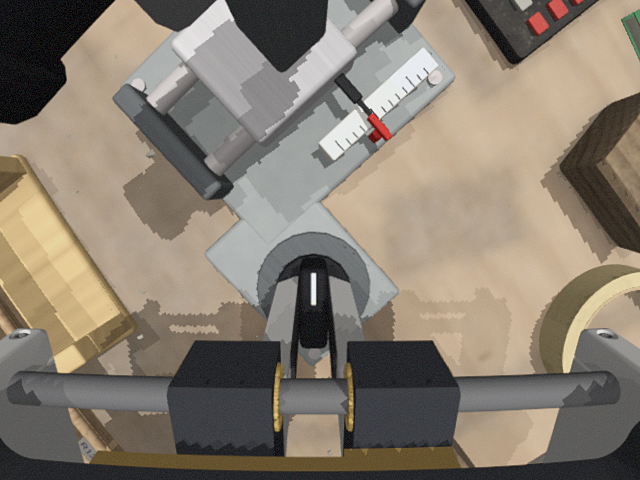

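View pics/s8.png

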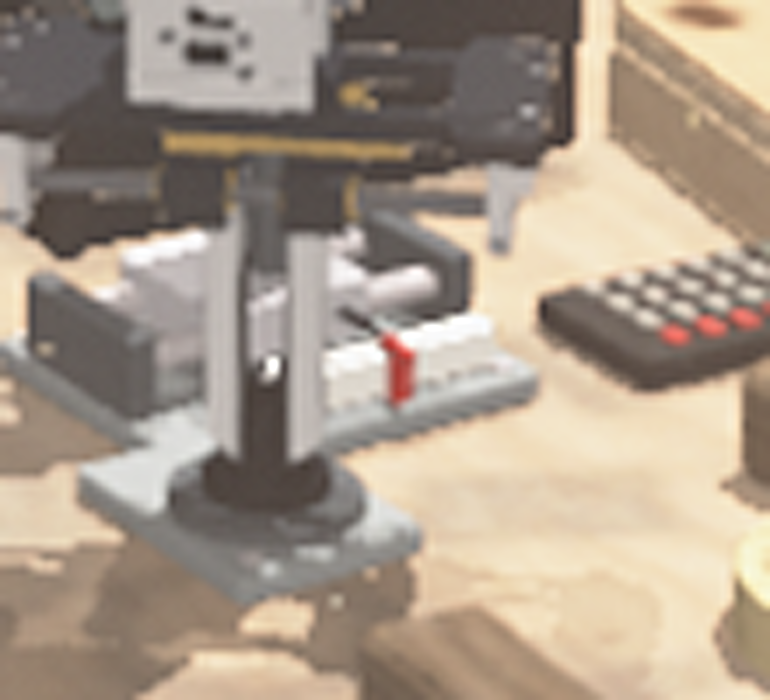

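```bash
python3 - <<'E'
import cv2
a=cv2.imread("pics/w8.png"); cv2.imwrite("pics/w8a.png",cv2.resize(a[60:170,310:450],None,fx=5.5,fy=5.5,interpolation=cv2.INTER_CUBIC))
E
```

```text
(no output)
```

View pics/w8a.png

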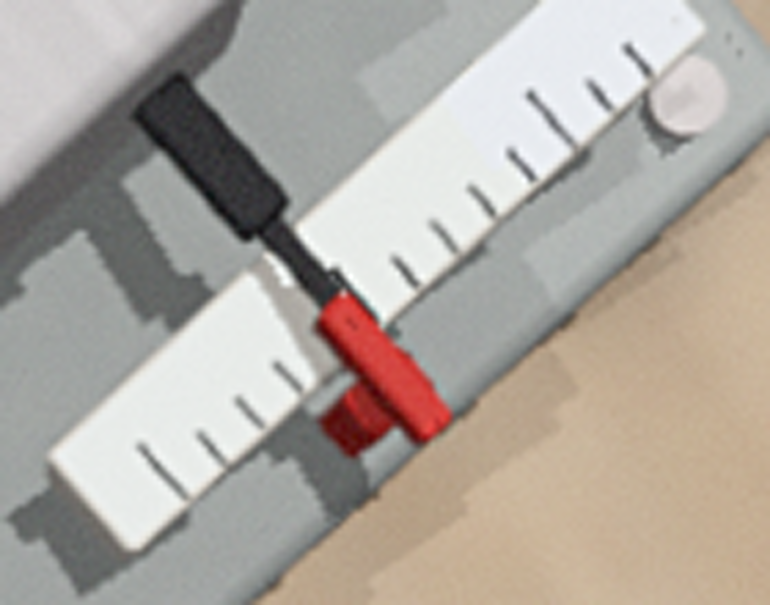

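```bash
python3 -m handwheel '[0,0,0,0,3,-0.42, 0,0,0,0,3,-0.42, 0,0,0,0,0,0, 0,0,0,0,0,0]'
python3 - <<'E'
from h import *
s=snapshot('wrist'); save(s,'w9',[310,50,450,160],5.5)
v=np.array([.7525,-.0998,.033])-s["origin"]; y=np.radians(8)
print("slope along rail x per z", (v[0]*np.cos(y)+v[1]*np.sin(y))/v[2], manip.get_state()["eef_rot"])
E
```

```text
time: 14.85
tool_pos: [0.6757, -0.163, 0.0461]
eef_rot: [-82.0, -0.0, -40.2]
wrist_force: [1.9, -0.2, 0.5]
opening: 0.0136
slope along rail x per z -0.22785390989558546 [-8.19516078e+01 -3.83536879e-02 -4.02267021e+01]
```

View pics/w9.png

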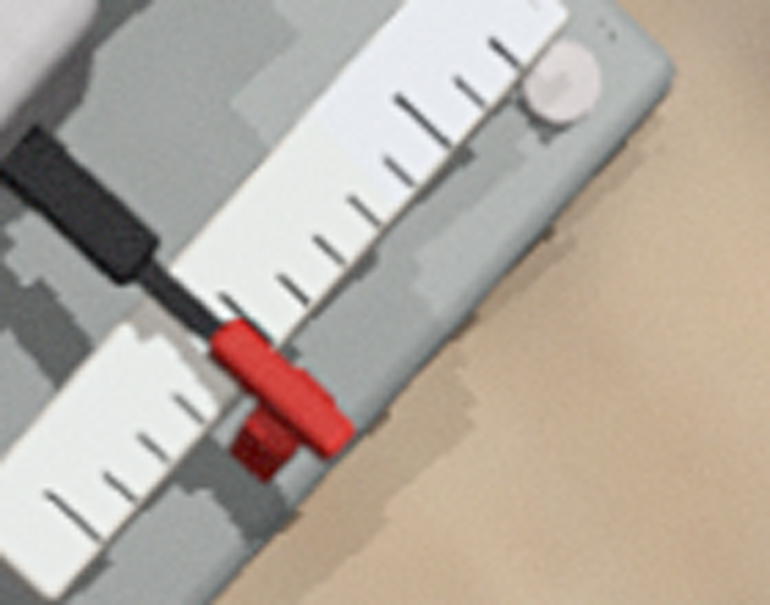

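```bash
cat > ptr.py <<'E'
from h import *
np.set_printoptions(precision=2,suppress=True)
def ptr(s):
    im=s["pixels"].astype(int); r,g,b=im[...,0],im[...,1],im[...,2]
    V,U=np.mgrid[0:480,0:640]
    P=at_z(s,np.c_[U.ravel(),V.ravel()],.033).reshape(480,640,3)
    y=np.radians(8);c,sn=np.cos(y),np.sin(y)
    d=P[...,:2]-[.748,-.041]; X=(d[...,0]*c+d[...,1]*sn)*1e3; Y=(-d[...,0]*sn+d[...,1]*c)*1e3
    near=(X>-30)&(X<60)&(Y>-75)&(Y<-30)&(V<330)
    red=near&(r>130)&(g<70)&(b<70); redtop=near&(r>170)&(g<80)&(b<80)
    blk=near&(r<60)&(g<60)&(b<65)
    print("mark X med",np.median(X[redtop]),np.median(X[red]),"Y",Y[red].min(),Y[red].max())
    for lo in range(-70,-34,2):
        m=(Y>=lo)&(Y<lo+2)
        a=X[redtop&m]; q=X[blk&m&(abs(X-np.median(X[red]))<40)]
        print(lo,"red",len(a),a.mean() if len(a) else 0,np.ptp(a) if len(a) else 0,"blk",len(q),q.mean() if len(q) else 0,np.ptp(q) if len(q) else 0)
if __name__=="__main__": ptr(snapshot("wrist"))
E
python3 ptr.py
```

```text
mark X med -2.9709400574025673 -3.658738846808376 Y -74.51199041788564 -58.90828605835765
-70 red 28 -2.8112388732587683 6.450432067853745 blk 0 0 0
-68 red 28 -2.9640077144988983 6.472666972571321 blk 0 0 0
-66 red 26 -2.9141903042574695 3.257298341608516 blk 0 0 0
-64 red 25 -3.1521254928924622 2.911123225736682 blk 0 0 0
-62 red 26 -2.9513751637189904 2.909400961538727 blk 0 0 0
-60 red 9 -3.1798993112385148 2.8557541035012965 blk 2 -3.9624110149782896 0.7137333332460054
-58 red 0 0 0 blk 14 -3.8936397026921274 1.4809147259391433
-56 red 0 0 0 blk 16 -4.000625916359692 1.8509079505550488
-54 red 0 0 0 blk 16 -4.056513633353683 1.7952461852839119
-52 red 0 0 0 blk 14 -3.96635284016048 1.8220003865246537
-50 red 0 0 0 blk 38 -4.1203974051405785 5.008297429199154
-48 red 0 0 0 blk 41 -3.787871960427372 5.034550635325329
-46 red 0 0 0 blk 41 -3.879516007059895 5.03183235451912
-44 red 0 0 0 blk 42 -3.667805941933926 5.029238462029294
-42 red 0 0 0 blk 44 -3.8618316252815514 5.3674708730565115
-40 red 0 0 0 blk 47 -0.6172967468069314 42.95362693409878
-38 red 0 0 0 blk 58 3.009387152003319 42.995555202349465
-36 red 0 0 0 blk 60 2.718138306690103 43.26446482067715
```

```bash
cat > ptr2.py <<'E'
from h import *
np.set_printoptions(precision=2,suppress=True,linewidth=200)
def ptr(s,tag=None):
    # resample to rail-aligned orthographic patch on z=.033, 0.1 mm/px
    y=np.radians(8);c,sn=np.cos(y),np.sin(y)
    xs=np.arange(-20,20,.1);ys=np.arange(-76,-36,.1)
    A,B=np.meshgrid(xs,ys)
    W=np.stack([.748+(A*c-B*sn)/1e3,-.041+(A*sn+B*c)/1e3,np.full_like(A,.033)],-1).reshape(-1,3)
    uv=proj(s,W).reshape(*A.shape,2).astype(np.float32)
    im=cv2.remap(s["pixels"],uv[...,0],uv[...,1],cv2.INTER_LINEAR)
    if tag: cv2.imwrite("pics/"+tag+".png",cv2.resize(im[::-1,:,::-1],None,fx=1.5,fy=1.5))
    i=im.astype(float)
    for yy in (-70,-66,-64,-62,-58,-57,-56,-54,-52,-46):
        row=i[np.abs(ys-yy)<.4].mean(0)
        red=(row[:,0]-row[:,1])>60; blk=row.max(1)<110
        f=lambda m:(xs[m].min(),xs[m].max(),xs[m].mean()) if m.any() else None
        print(yy,"red",f(red),"blk",f(blk))
if __name__=="__main__":
    import sys; ptr(snapshot("wrist"),sys.argv[1])
E
python3 ptr2.py o1
```

```text
-70 red (np.float64(-10.599999999999866), np.float64(-0.6999999999997257), np.float64(-5.649999999999795)) blk (np.float64(-14.699999999999925), np.float64(-5.19999999999979), np.float64(-10.953521126760435))
-66 red (np.float64(-5.499999999999794), np.float64(-1.1999999999997328), np.float64(-3.349999999999764)) blk (np.float64(-15.899999999999942), np.float64(-5.19999999999979), np.float64(-12.449999999999891))
-64 red (np.float64(-5.3999999999997925), np.float64(-1.1999999999997328), np.float64(-3.2999999999997622)) blk (np.float64(-5.8999999999998), np.float64(-5.19999999999979), np.float64(-5.549999999999795))
-62 red (np.float64(-5.299999999999791), np.float64(-1.0999999999997314), np.float64(-3.1999999999997613)) blk (np.float64(-5.799999999999798), np.float64(-5.19999999999979), np.float64(-5.499999999999794))
-58 red None blk (np.float64(-4.999999999999787), np.float64(-2.7999999999997556), np.float64(-3.899999999999772))
-57 red None blk (np.float64(-4.999999999999787), np.float64(-2.7999999999997556), np.float64(-3.899999999999772))
-56 red None blk (np.float64(-5.19999999999979), np.float64(-2.7999999999997556), np.float64(-3.9999999999997726))
-54 red None blk (np.float64(-5.299999999999791), np.float64(-2.7999999999997556), np.float64(-4.049999999999773))
-52 red None blk (np.float64(-5.299999999999791), np.float64(-2.7999999999997556), np.float64(-4.049999999999773))
-46 red None blk (np.float64(-16.39999999999995), np.float64(-0.7999999999997272), np.float64(-8.313761467889742))
```

View pics/o1.png

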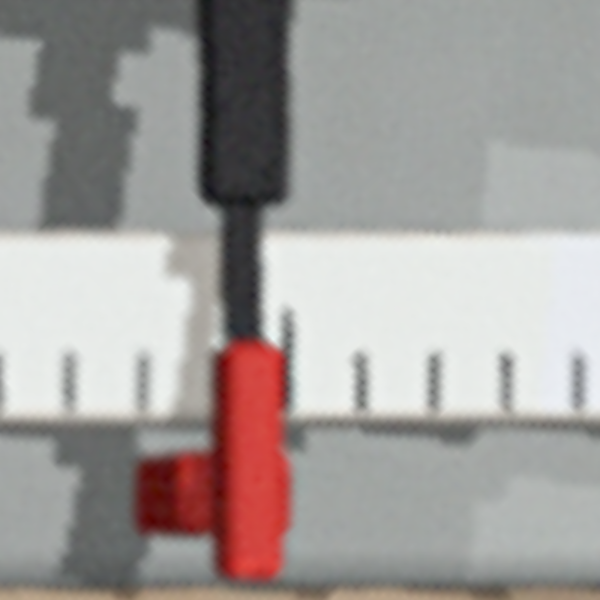

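```bash
python3 -m handwheel '[0,0,0,0,-3,0.42, 0,0,0,0,0,0, 0,0,0,0,0,0]'
python3 ptr2.py o2
python3 -m handwheel '[0,0,0,0,0,0, 0,0,0,0,0,0, 0,-2,0.28,0,0,0, 0,-3,0.42,0,0,0, 0,-3,0.42,0,0,0, 0,0,0,0,0,0]' 5
python3 ptr2.py o3
python3 -c "
from h import *
s=snapshot('wrist');save(s,'w10')
v=np.array([.7525,-.0998,.033])-s['origin']; y=np.radians(8)
print('slope',(v[0]*np.cos(y)+v[1]*np.sin(y))/v[2])"
```

```text
time: 15.38
tool_pos: [0.6757, -0.163, 0.0461]
eef_rot: [-82.0, -0.0, -37.3]
wrist_force: [2.1, 1.3, 2.1]
opening: 0.0137
-70 red (np.float64(-10.79999999999987), np.float64(-0.7999999999997272), np.float64(-5.799999999999798)) blk (np.float64(-15.09999999999993), np.float64(-5.19999999999979), np.float64(-11.166666666666542))
-66 red (np.float64(-5.3999999999997925), np.float64(-1.1999999999997328), np.float64(-3.2999999999997622)) blk (np.float64(-16.099999999999945), np.float64(-5.19999999999979), np.float64(-12.769230769230663))
-64 red (np.float64(-5.3999999999997925), np.float64(-1.1999999999997328), np.float64(-3.2999999999997622)) blk (np.float64(-5.999999999999801), np.float64(-5.19999999999979), np.float64(-5.599999999999795))
-62 red (np.float64(-5.3999999999997925), np.float64(-1.1999999999997328), np.float64(-3.2999999999997622)) blk (np.float64(-5.699999999999797), np.float64(-5.19999999999979), np.float64(-5.449999999999793))
-58 red None blk (np.float64(-4.699999999999783), np.float64(-2.2999999999997485), np.float64(-3.499999999999766))
-57 red None blk (np.float64(-
[... 1338 characters left out ...]
(np.float64(-4.49999999999978), np.float64(-2.5999999999997527), np.float64(-3.5499999999997662))
-57 red None blk (np.float64(-4.1999999999997755), np.float64(-2.5999999999997527), np.float64(-3.399999999999764))
-56 red None blk (np.float64(-3.9999999999997726), np.float64(-2.5999999999997527), np.float64(-3.2999999999997627))
-54 red None blk (np.float64(-4.1999999999997755), np.float64(-2.5999999999997527), np.float64(-3.399999999999764))
-52 red None blk (np.float64(-4.299999999999777), np.float64(-2.5999999999997527), np.float64(-3.449999999999765))
-46 red None blk (np.float64(-5.8999999999998), np.float64(-0.29999999999972005), np.float64(-3.09999999999976))
slope -0.1664698477420792
```

View pics/o3.png

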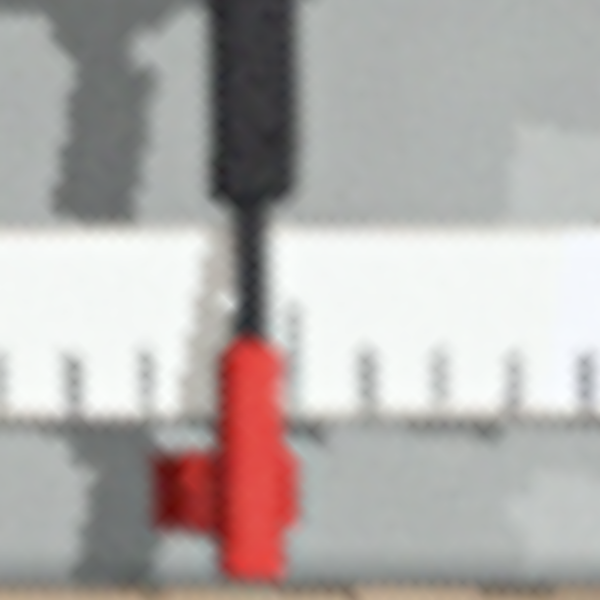

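View pics/w10.png

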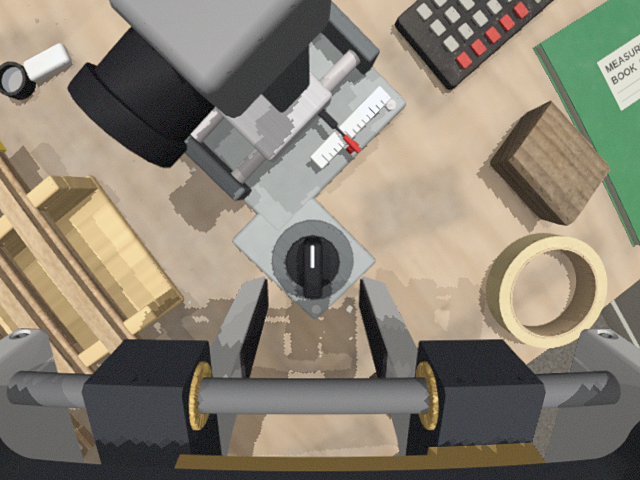

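```bash
python3 - <<'E'
from meas import *
for c in ("scene","side"):
    meas(c,["lens","camera","core_blue","core_spot"],"n"+c)
go([.677,-.164,.26],-37.3,-8)
go([.47,-.09,.26],-6.6,0)
E
```

```text
lens 0.96 [ 0.6654 -0.0549  0.169 ] [271.8 212.9]
camera 0.79 [ 0.7238 -0.0427  0.0038] [257.4 271.9]
core_blue 0.69 [ 0.4742 -0.0614  0.0571] [338.2 293.5]
core_spot 0.6 [0.4897 0.0347 0.0615] [294.8 308.8]
lens none []
camera 0.6 [ 0.7219 -0.0492 -0.0006] [372.8 274.2]
core_blue 0.79 [ 0.475  -0.0558  0.0521] [280.1 273.1]
core_spot 0.62 [0.4986 0.036  0.0592] [277.3 255. ]
rv [ 0.004  0.021 -0.009] shift-before [  0.199 -13.222   1.903] shift-after-rot [  0.201 -13.222   1.904]
rv [ -7.806 -30.628   2.135] shift-before [-20.754 -14.145  -4.681] shift-after-rot [-21.217 -13.358   4.909]
```

```bash
python3 -m handwheel '[0,-4.4,0.63,0,0,0, 0,-4.4,0.63,0,0,0, 0,-4.4,0.63,0,0,0, 0,0,0,-2.6,-10.2,0.71, 0,0,0,-2.6,-10.2,0.71, 0,0,0,-2.6,-10.2,0.71, -4.3,0,1,0,0,0, -4.3,0,1,0,0,0, -4.3,0,1,0,0,0, -4.3,0,1,0,0,0, -4,0,1,0,0,0, 0,0,0,0,0,0, 0,0,0,0,0,0]' 3.2
python3 - <<'E'
from meas import *
meas("wrist",["core_blue","core_spot","core_green","core_yellow","rack","lens"],"m11")
print(manip.get_state()["tool_pos"],manip.get_state()["eef_rot"])
E
```

```text
time: 18.4
tool_pos: [0.4717, -0.0889, 0.2604]
eef_rot: [-90.0, -0.1, -6.6]
wrist_force: [0.8, 0.3, 0.1]
opening: 0.0318
core_blue 0.92 [ 0.4761 -0.0576  0.0559] [314.1 187.9]
core_spot 0.7 [0.4934 0.0335 0.0517] [321.   94.2]
core_green 0.68 [ 0.4264 -0.0403  0.0594] [263.9 177.3]
core_yellow 0.81 [ 0.5225 -0.0549  0.0561] [358.3 180.3]
rack 0.75 [ 0.4841 -0.0516  0.0002] [320.  175.9]
lens 0.93 [ 0.6664 -0.0524  0.1631] [563.2 173.4]
[ 0.4709 -0.0891  0.2597] [-90.0242  -0.0151  -6.6436]
```

View pics/m11.png

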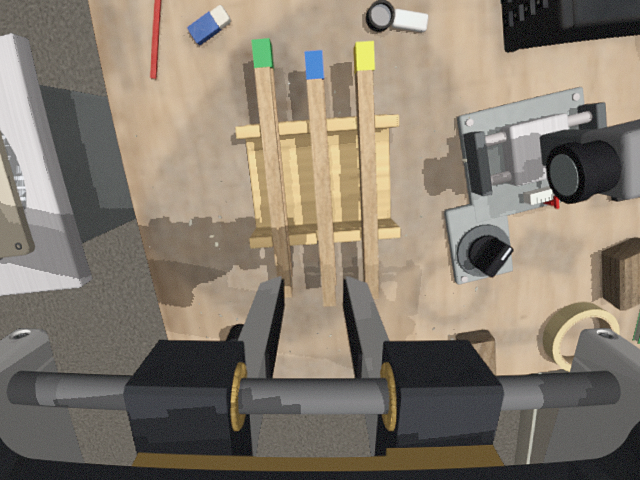

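```bash
python3 - <<'E'
import cv2
a=cv2.imread("pics/m11.png"); 
for (x,y,n) in ((250,35,"a"),(240,200,"b")):
    cv2.imwrite(f"pics/m11{n}.png",cv2.resize(a[y:y+110,x:x+150],None,fx=5,fy=5,interpolation=cv2.INTER_CUBIC))
E
```

```text
(no output)
```

View pics/m11a.png

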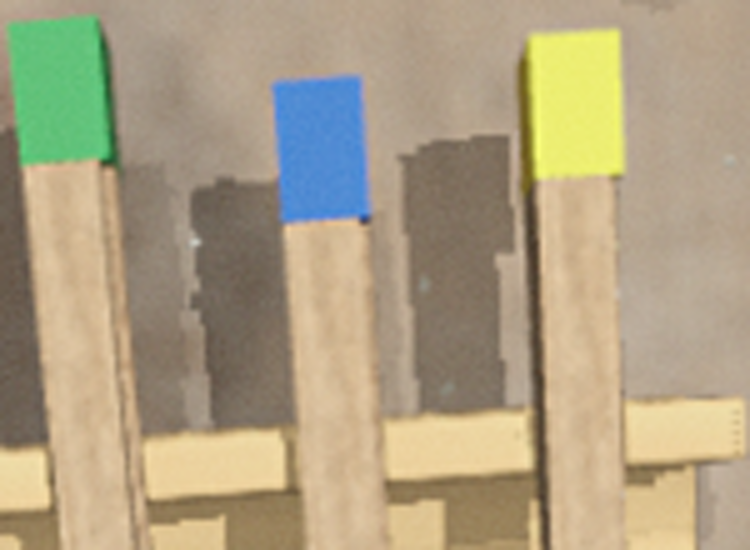

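View pics/m11b.png

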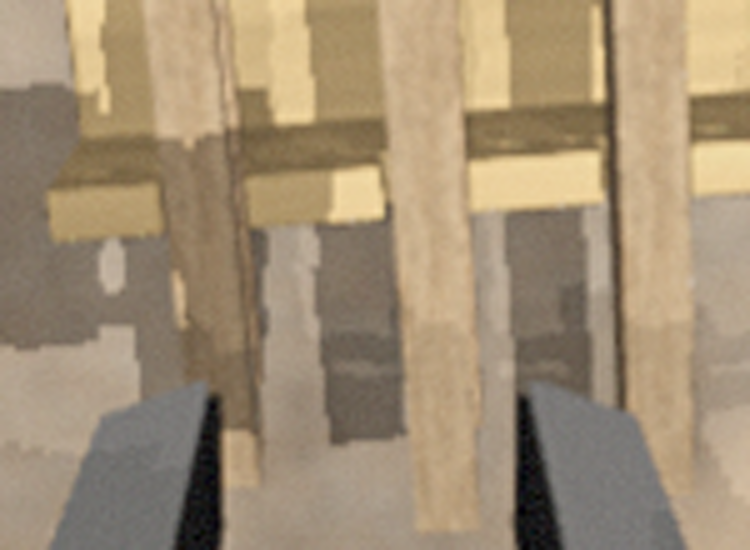

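```bash
cat > lath.py <<'E'
from h import *
import json
np.set_printoptions(precision=4,suppress=True)
s={k:np.array(v) if isinstance(v,list) else v for k,v in json.load(open("m11.json"))["s"].items()}
a=lambda p:(np.array(p,float)+.5)/5-.5+[250,35]
b=lambda p:(np.array(p,float)+.5)/5-.5+[240,200]
P=[at_z(s,q,.067)[0] for q in (a((275,82)),a((361,76)),b((478,529)),b((417,530)))]
for p in P: print(p)
pe=(P[0]+P[1])/2; oe=(P[2]+P[3])/2; d=pe-oe
print("len",np.linalg.norm(d),"width",np.linalg.norm(P[0]-P[1]),np.linalg.norm(P[2]-P[3]),"yaw of y axis",np.degrees(np.arctan2(d[1],d[0]))-90,"mid",(pe+oe)/2)
print("jaw gap centre", proj(s,[manip.get_state()["tool_pos"]]))
E
python3 lath.py
```

```text
[0.482  0.0716 0.067 ]
[0.4979 0.0708 0.067 ]
[ 0.4847 -0.1882  0.067 ]
[ 0.4712 -0.1869  0.067 ]
len 0.25902920370103594 width 0.01595773087001562 0.013570074703021543 yaw of y axis -2.6529264566526507 mid [ 0.484  -0.0582  0.067 ]
jaw gap centre [[312.8086 304.0198]]
```

```bash
python3 -c "
from h import *
go([.484,-.0582,.051],-2.65,0)"
```

```text
rv [ 0.025 -3.994  0.014] shift-before [ 0.939 20.873  3.227] shift-after-rot [ 1.167 20.875  3.144]
```

```bash
python3 -m handwheel '[0,0,0,0,-4,0, 0.6,2,1.6,0,0,0, 0.57,2,1.54,0,0,0, 0,4,0,0,0,0, 0,4,0,0,0,0, 0,0,0,0,0,0, 0,0,0,0,0,0]' 3.2
python3 -c "
from h import *
s=snapshot('wrist');save(s,'w12');go([.484,-.0582,.051],-2.65,0)
st=manip.get_state();p=st['tool_pos'];T=R(st['eef_rot'])
print(proj(s,[p,p+T@[.016,.014,0],p+T@[-.016,.014,0],[.484,-.0582,.067],[.477,-.0582,.067],[.491,-.0582,.067]]))"
```

```text
time: 19.62
tool_pos: [0.4846, -0.0584, 0.1409]
eef_rot: [-90.0, -0.1, -2.7]
wrist_force: [-0.1, 0.1, 0.1]
opening: 0.0317
rv [0.011 0.007 0.173] shift-before [-0.123  9.031  0.016] shift-after-rot [-0.095  9.032  0.015]
[[315.051 304.411]
 [344.233 292.904]
 [285.69  292.85 ]
 [313.02  257.058]
 [303.159 257.489]
 [322.887 256.625]]
```

View pics/w12.png

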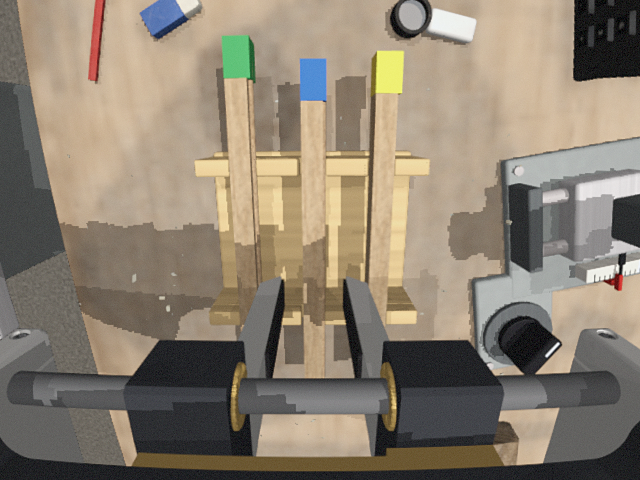

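```bash
python3 -m handwheel '[-0.05,3,0,0,0,0, 0,3,0,0,0,0, 0,2,0,0,0,0, 0,1,0,0,0,0, 0,0,0,0,0,0, 0,0,0,0,0,0]'
python3 -c "
from h import *
s=snapshot('wrist');save(s,'w13');go([.484,-.0582,.051],-2.65,0)"
python3 -m handwheel '[0,0,0,0,0,0, 0,0,0,0,0,0, 0,0,0,0,0,0, 0,0,0,0,0,0, 0,0,0,0,0,0]' 0.5
```

```text
time: 20.42
tool_pos: [0.4842, -0.058, 0.0509]
eef_rot: [-90.0, -0.1, -2.6]
wrist_force: [0.1, 0.2, -0.2]
opening: 0.0322
rv [0.003 0.034 0.133] shift-before [-0.007 -0.011 -0.022] shift-after-rot [-0.007 -0.011 -0.022]
time: 21.1
tool_pos: [0.4835, -0.0579, 0.0502]
eef_rot: [-90.0, -0.1, -2.6]
wrist_force: [-0.0, 0.1, 5.5]
opening: 0.0139
```

View pics/w13.png

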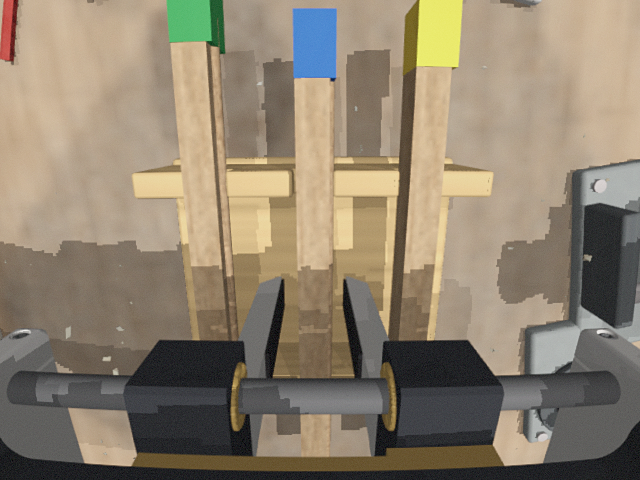

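```bash
python3 -m handwheel '[0,-1,0,0,0,0, 0,-2,0,0,0,0, 0,-3,0,0,0,0, 0,-3.5,0,0,0,0, 0,-3,0,0,0,0, 0,0,0,0,0,0, 0,0,0,0,0,0]'
python3 - <<'E'
from meas import *
s,o=meas("wrist",["core_blue","core_spot","core_green","core_yellow","lens"],"m14")
s,o=meas("scene",["core_blue","core_spot","lens"],"sc14")
s,o=meas("side",["core_blue","core_spot","lens"],"sd14")
print(manip.get_state()["tool_pos"],manip.get_state()["eef_rot"],manip.get_state()["wrist_force"])
E
```

```text
time: 21.98
tool_pos: [0.4826, -0.0575, 0.1745]
eef_rot: [-90.0, 0.0, -2.6]
wrist_force: [-1.0, -0.7, -0.4]
opening: 0.0137
core_blue 0.8 [ 0.4764 -0.0595  0.1794] [302.  312.7]
core_spot 0.79 [0.4939 0.0359 0.1748] [330.8 109.2]
core_green 0.79 [ 0.4277 -0.0414  0.055 ] [246.6 223.8]
core_yellow 0.58 [ 0.5225 -0.0572  0.0561] [362.1 237.7]
lens 0.7 [ 0.6659 -0.0519  0.1663] [641.2 271. ]
core_blue 0.91 [ 0.4717 -0.0635  0.1817] [339.6 236.7]
core_spot 0.61 [0.4901 0.0354 0.1849] [290.8 250.3]
lens 0.64 [ 0.6616 -0.0574  0.1647] [274. 215.]
core_blue 0.72 [ 0.4733 -0.0589  0.1761] [277.3 224. ]
core_spot 0.9 [0.4987 0.0338 0.1839] [275.1 207.7]
lens 0.95 [ 0.664  -0.0568  0.1694] [353.2 214.8]
[ 0.4833 -0.0579  0.1749] [-89.997   -0.0274  -2.6227] [-0.0812  0.1759 -0.3981]
```

View pics/m14.png

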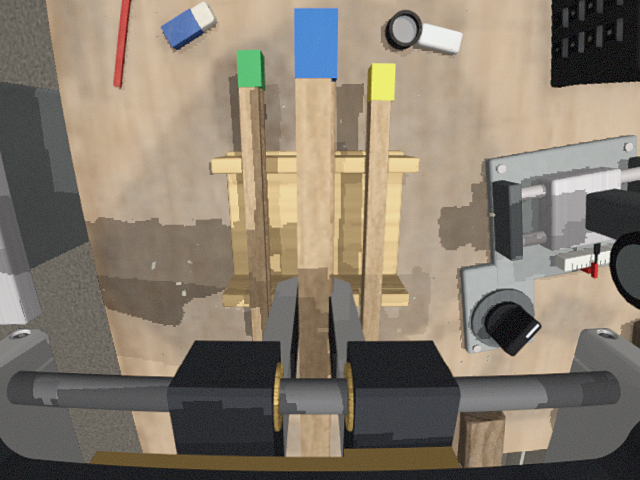

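View pics/sc14.png

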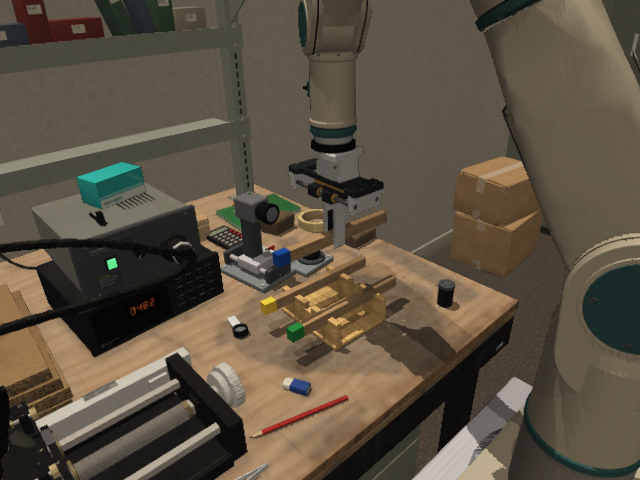

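View pics/sd14.png

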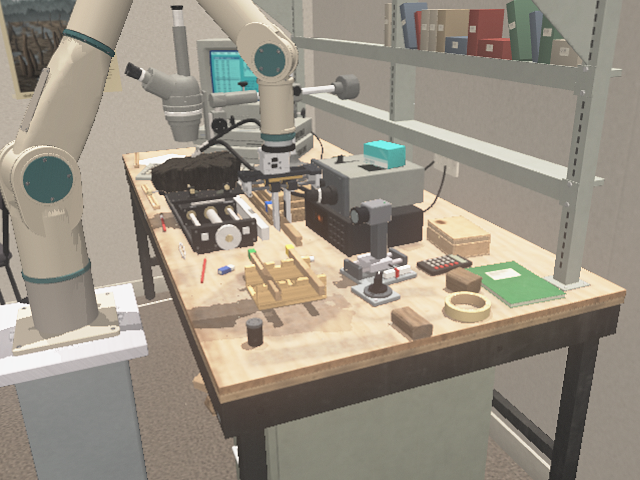

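```bash
python3 - <<'E'
import cv2,numpy as np
r=lambda f,x,y,k,w:cv2.resize(cv2.imread(f"pics/{f}.png")[y:y+w,x:x+w],(390,390),interpolation=cv2.INTER_CUBIC)
cv2.imwrite("pics/lens3.png",np.hstack([r("sc14",240,185,0,50),r("sd14",335,190,0,50)]))
cv2.imwrite("pics/lens4.png",np.hstack([r("m11",530,120,0,100),r("m11",530,120,0,100)])[:,:390])
E
```

```text
(no output)
```

View pics/lens3.png

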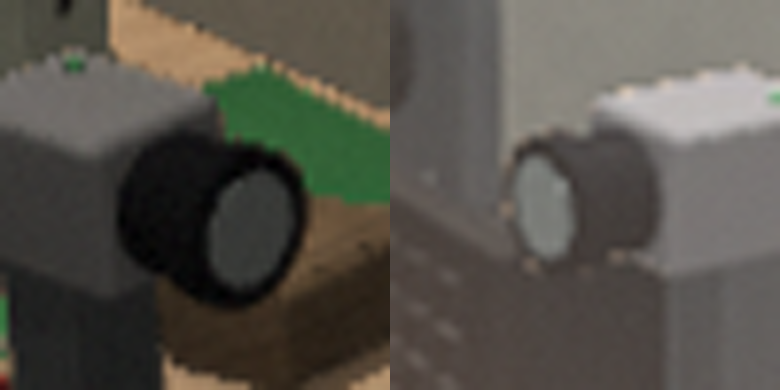

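View pics/lens4.png

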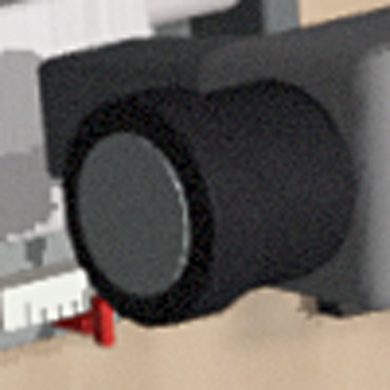

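```bash
cat > lens.py <<'E'
from h import *
import json
np.set_printoptions(precision=4,suppress=True)
L=lambda t:{k:np.array(v) if isinstance(v,list) else v for k,v in json.load(open(t+".json"))["s"].items()}
a,b,c=L("sc14"),L("sd14"),L("m11")
pa,pb,pc=(272.3,214.5),(354.9,216.5),(564.4,174.6)
print(tri([a,b,c],[pa,pb,pc])); print(tri([a,b],[pa,pb])); print(tri([a,c],[pa,pc])); print(tri([b,c],[pb,pc]))
s=L("m14"); st=manip.get_state()
for uv in ((315.5,78),(315.5,8)): print(at_z(s,uv,.1749+.0168)[0])
print(at_z(s,(295,8),.1917),at_z(s,(337,8),.1917),at_z(s,(296.5,78),.1917),at_z(s,(337,78),.1917))
E
python3 lens.py
```

```text
(array([ 0.6677, -0.0554,  0.1639]), [np.float64(0.001824539024732416), np.float64(0.0013569557767259995), np.float64(0.002159958754665737)])
(array([ 0.6679, -0.0575,  0.1642]), [np.float64(0.0005415226760681865), np.float64(0.0005415226760683112)])
(array([ 0.6637, -0.0534,  0.1669]), [np.float64(0.001165874497872982), np.float64(0.0011658744978732165)])
(array([ 0.669 , -0.0537,  0.1627]), [np.float64(0.0010649440005472141), np.float64(0.001064944000546991)])
[0.4876 0.0465 0.1917]
[0.4887 0.0714 0.1917]
[[0.4811 0.0717 0.1917]] [[0.4967 0.071  0.1917]] [[0.4803 0.0468 0.1917]] [[0.4959 0.0461 0.1917]]
```

```bash
python3 -c "
from h import *
go([.5616,-.1646,.1592],8,0)"
```

```text
rv [ -0.    -10.623   0.028] shift-before [  8.314   1.578 -10.304] shift-after-rot [  6.273   1.574 -11.66 ]
```

```bash
python3 -m handwheel '[0.3,0,-0.5,0,-3,0, 0.5,0,-1.5,0,-4,0, 0.7,0,-2,0,-3.6,0, 1.3,0.4,-2,0,0,0, 1.3,0.4,-2,0,0,0, 1.2,0.4,-2,0,0,0, 0.6,0.3,-1.2,0,0,0, 0.2,0.1,-0.5,0,0,0, 0,0,0,0,0,0, 0,0,0,0,0,0]'
python3 - <<'E'
from meas import *
s,o=meas("wrist",["core_blue","core_spot","lens","pointer_tip"],"m15")
s,o=meas("scene",["core_spot","lens"],"sc15")
s,o=meas("side",["core_spot","lens"],"sd15")
go([.5616,-.1646,.1592],8,0)
E
```

```text
time: 23.92
tool_pos: [0.5555, -0.1664, 0.1591]
eef_rot: [-90.0, -0.0, 8.0]
wrist_force: [-0.1, 0.7, -0.6]
opening: 0.014
core_blue none [0.27]
core_spot 0.6 [ 0.5457 -0.073   0.1592] [322.1 109.4]
lens 0.93 [ 0.6656 -0.0531  0.163 ] [592.1 108.6]
pointer_tip 0.76 [ 0.7513 -0.0972  0.0307] [551.9 190.9]
core_spot 0.71 [ 0.5464 -0.0734  0.1699] [316.4 227.8]
lens 0.74 [ 0.6631 -0.0534  0.1689] [271.9 213.5]
core_spot 0.88 [ 0.5487 -0.0725  0.1664] [310.5 225. ]
lens 0.81 [ 0.6673 -0.057   0.1686] [354.5 214.9]
rv [ 0.002 -0.022  0.027] shift-before [ 0.607 -0.021  0.183] shift-after-rot [ 0.607 -0.021  0.183]
```

View pics/m15.png

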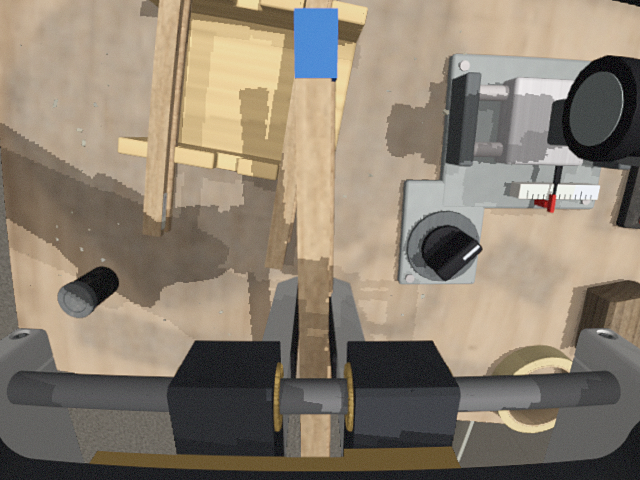

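```bash
python3 -m handwheel '[0.6,0,0.18,0,0,0, 0,0,0,0,0,0, 0,0,0,0,0,0]'
python3 - <<'E'
from meas import *
s,o=meas("wrist",["core_spot","lens"],"m16")
save(s,"m16a",[540,40,640,170],4.5); save(s,"m16b",[280,0,360,100],6)
print(manip.get_state()["tool_pos"])
for c in "scene","side":
    p=snapshot(c); save(p,"x16"+c,[250,180,370,270],6)
E
```

```text
time: 24.85
tool_pos: [0.5616, -0.1646, 0.1589]
eef_rot: [-90.0, -0.0, 8.0]
wrist_force: [-0.7, -0.2, -1.0]
opening: 0.0138
core_spot 0.8 [ 0.5555 -0.0701  0.1604] [331.1 107.9]
lens 0.98 [ 0.6652 -0.0495  0.166 ] [585.9 101.1]
[ 0.5614 -0.1647  0.159 ]
```

View pics/m16a.png

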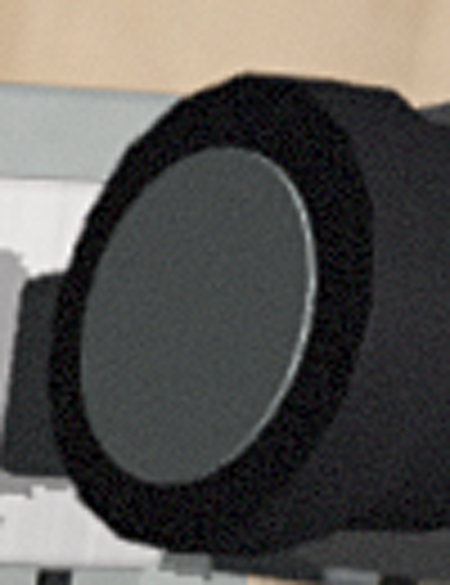

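View pics/m16b.png

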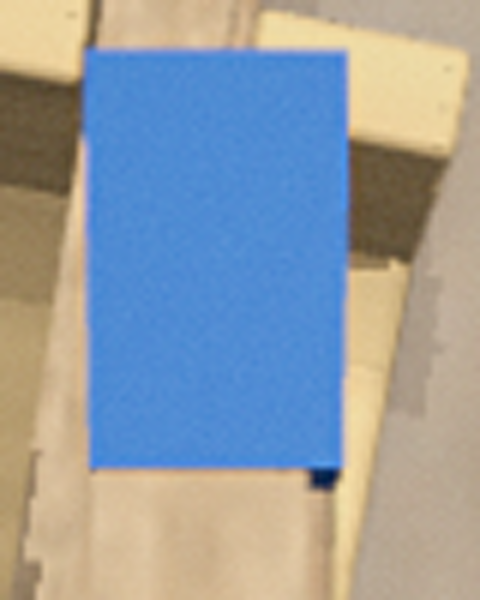

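View pics/x16scene.png

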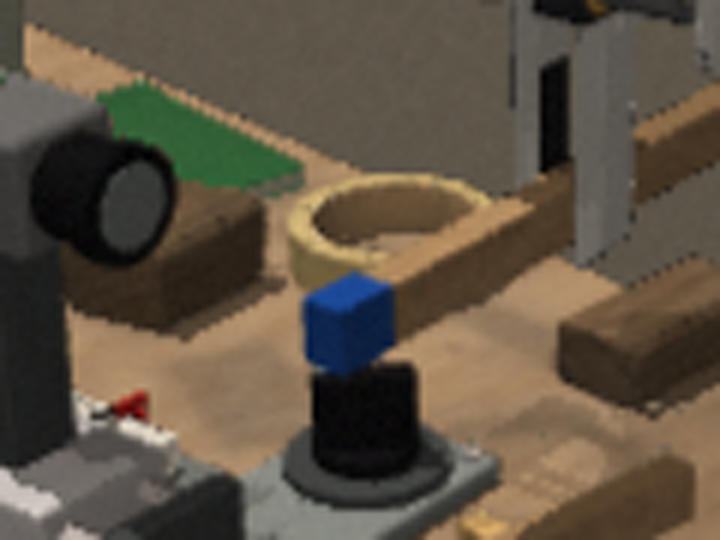

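View pics/x16side.png

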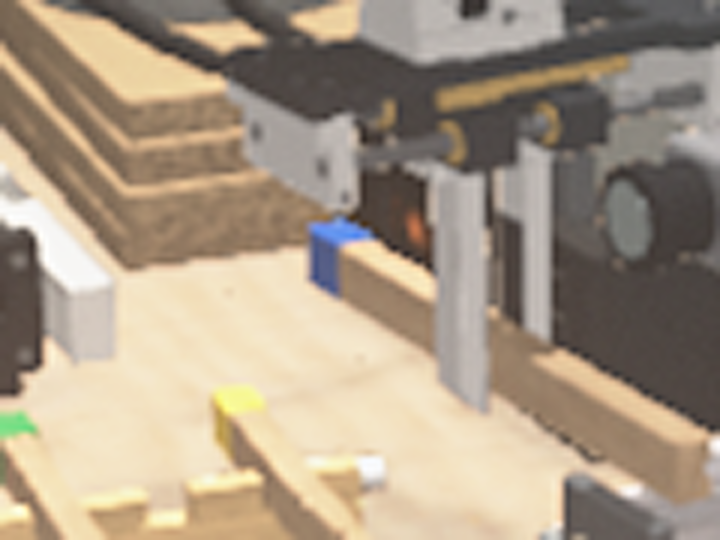

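```bash
python3 - <<'E'
from h import *
import json
np.set_printoptions(precision=4,suppress=True)
L=lambda t:{k:np.array(v) if isinstance(v,list) else v for k,v in json.load(open(t+".json"))["s"].items()}
s=L("m16");c=L("m11");a=L("sc14");b=L("sd14")
for n,p in (("glass",(584,110.4)),("rim",(587.1,109.3))): print(n,at_z(s,p,.165)[0])
print("m11",at_z(c,(564.4,174.6),.165)[0], at_z(a,(272.3,214.5),.165)[0],at_z(b,(354.9,216.5),.165)[0])
print(tri([s,a,b],[(585,110),(272.3,214.5),(354.9,216.5)]),tri([s,c],[(585,110),(564.4,174.6)]))
st=manip.get_state();T=R(st["eef_rot"]);p=st["tool_pos"]
print("border/end tool frame",[(T.T@(at_z(s,q,p[2]+.0168)[0]-p)*1e3) for q in ((316,77.8),(316,8.0))])
spot=p+T@[.009,-.0058,.0946]; print("spot",spot)
# project lens disc r=23 at candidate
for cen in ([.6652,-.0535,.165],):
    y=np.radians(8);ey=np.array([-np.sin(y),np.cos(y),0]);t=np.linspace(0,2*np.pi,200)
    q=proj(s,np.array(cen)+.023*(np.cos(t)[:,None]*ey+np.sin(t)[:,None]*[0,0,1])); print("disc extents",q.min(0),q.max(0))
    q=proj(a,np.array(cen)+.023*(np.cos(t)[:,None]*ey+np.sin(t)[:,None]*[0,0,1])); print("scene",q.min(0),q.max(0))
E
```

```text
glass [ 0.6663 -0.0533  0.165 ]
rim [ 0.6676 -0.0525  0.165 ]
m11 [ 0.6661 -0.0531  0.165 ] [ 0.6654 -0.056   0.165 ] [ 0.6678 -0.0583  0.165 ]
(array([ 0.6675, -0.0552,  0.1643]), [np.float64(0.002321945171089322), np.float64(0.0018416641007832843), np.float64(0.0016359511053831211)]) (array([ 0.6662, -0.0531,  0.1652]), [np.float64(0.00025565128746982477), np.float64(0.0002556512874697475)])
border/end tool frame [array([  0.5156, -16.8032, 104.488 ]), array([  0.4514, -16.804 , 129.3803])]
spot [ 0.5573 -0.0698  0.1648]
disc extents [549.0174  54.6035] [623.7253 163.0797]
scene [263.4378 204.1634] [279.1282 225.5144]
```

```bash
python3 -m handwheel '[-0.05,-0.02,0.07,0,0,0, 0,0,0,0,0,0, 0,0,0,0,0,0, 0,0,0,0,0,0]'
python3 - <<'E'
from meas import *
s,o=meas("wrist",["core_spot","lens","core_green","core_yellow"],"m17")
from ptr2 import ptr
ptr(s,"o17")
st=manip.get_state();print(st["tool_pos"],st["eef_rot"],st["opening"],st["wrist_force"])
p=snapshot("side");save(p,"sd17")
E
```

```text
time: 25.6
tool_pos: [0.561, -0.164, 0.1592]
eef_rot: [-90.0, -0.0, 8.0]
wrist_force: [0.6, 0.1, -0.2]
opening: 0.0139
core_spot 0.56 [ 0.5548 -0.0671  0.1617] [331.8 102. ]
lens 0.72 [ 0.6637 -0.0521  0.1661] [581.7 107.9]
core_green 0.96 [ 0.4276 -0.0401  0.0568] [150.4  52.9]
core_yellow 0.8 [ 0.5244 -0.0568  0.0537] [284.3  95.8]
-70 red (np.float64(-8.79999999999984), np.float64(-1.3999999999997357), np.float64(-5.099999999999788)) blk (np.float64(-8.199999999999832), np.float64(-5.599999999999795), np.float64(-6.899999999999814))
-66 red (np.float64(-19.9), np.float64(-1.3999999999997357), np.float64(-10.649999999999869)) blk (np.float64(-20.0), np.float64(-5.799999999999798), np.float64(-13.85887850467281))
-64 red (np.float64(-19.599999999999994), np.float64(-1.499999999999737), np.float64(-10.605084745762579)) blk (np.float64(-20.0), np.float64(-5.8999999999998), np.float64(-13.73274336283177))
-62 red (np.float64(-7.499999999999822), np.float64(-1.7999999999997414), np.float64(-4.649999999999782)) blk (np.float64(-8.199999999999832), np.float64(-5.999999999999801), np.float64(-7.099999999999817))
-58 red None blk (np.float64(-5.499999999999794), np.float64(-2.9999999999997584), np.float64(-4.249999999999776))
-57 red None blk (np.float64(-5.299999999999791), np.float64(-2.7999999999997556), np.float64(-4.049999999999773))
-56 red None blk (np.float64(-5.499999999999794), np.float64(-2.7999999999997556), np.float64(-4.149999999999776))
-54 red None blk (np.float64(-5.19999999999979), np.float64(-2.899999999999757), np.float64(-4.049999999999773))
-52 red None blk (np.float64(-5.299999999999791), np.float64(-2.699999999999754), np.float64(-3.9999999999997726))
-46 red None blk (np.float64(-7.099999999999817), np.float64(-0.39999999999972147), np.float64(-3.749999999999769))
[ 0.56 -0.16  0.16] [-90.    -0.03   7.98] 0.013622038670136716 [-0.55  1.28 -0.08]
```

View pics/sd17.png

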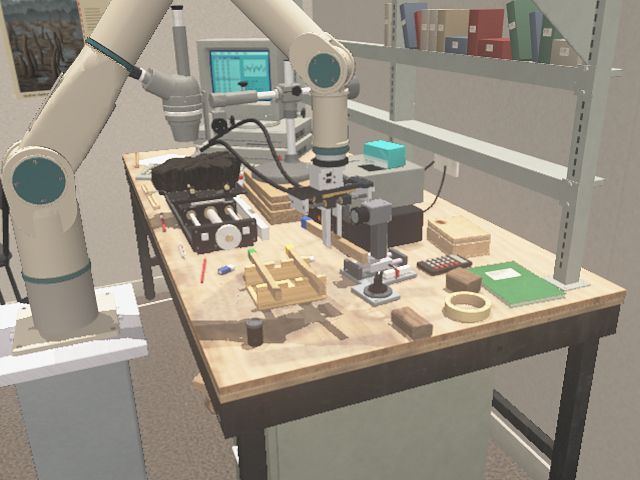

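View pics/o17.png

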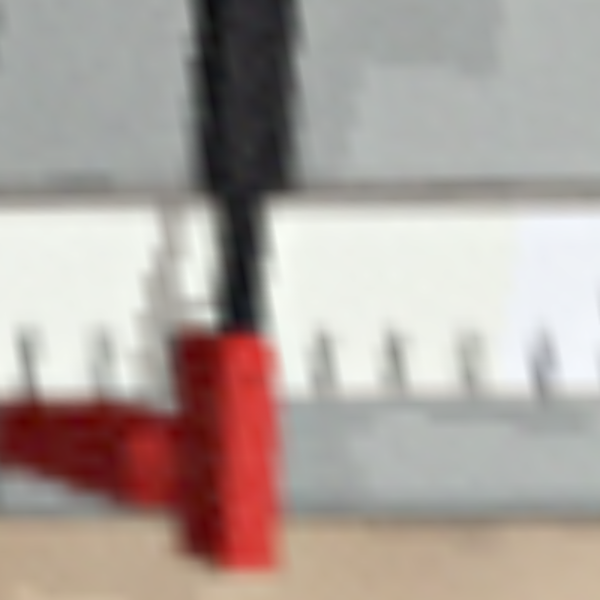

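```bash
python3 -c "
from bench import manip
print(manip.hand_in(), manip.get_state()['time'])"
```

```text
the job is handed in; nothing more can be done
the job is handed in; nothing more can be done
```

I turned the knob about 135° in two grips, which brought the pointer to the red mark. I then lifted the blue-ended mount from the middle slot and handed in while holding it before the lens, about 26 s in (limit 54 s).

**Last checks:**
- **Pointer:** straight after I let go of the knob it stood within about 0.2–0.3 mm of the mark. A last oblique view showed about 0.4 mm, much of which may be parallax.
- **Mount position:** the spot works out within about 1 mm of the view point, 110 mm in front of the lens and 165 mm up. The tool stands level and turned 8° to match the rail. The mount kept its place in the grip, about 14 mm open, from the rack to the end.
- **Lens position:** the wrist camera's two views agreed to within about 0.3 mm, but the scene and side cameras put the lens 3–5 mm further to the right. I trusted the wrist camera because it sees both the lens and the mount. The networks' own estimates of the spot and the lens varied by 2–4 mm.
- **Other things:** the last pictures show the green and yellow mounts still in their slots. I saw no contact with the camera and no sign that anything else had moved.

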